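# Load the jar mixer and clamp it shut

## Robot

A 7-joint arm with a two-finger parallel gripper is mounted at the origin on a cart in front of the work surface, level with it; the furniture and walls round the work are solid. World frame = base frame: x ahead of the robot, y to its left, z up, the work surface at z = 0. Lengths are in m, angles in rad, forces in N, time in s.
With the tool pointing down it reaches from about 0.4 to 0.925 m from the base axis. Payload 4.1 kg.
Tool frame: the origin (TCP) lies at the very end of the fingers, on their centre line; the grasp point (between the pads) lies behind it (manip.grip_depth is the z of the grasp point in the tool frame, in m); z points along the fingers, y is the line along which they close (so a half turn about z gives the same grasp; the last joint's range is limited). The gripper opens to 85 mm and grips with 20 to 120 N. Pads are 22 mm wide; open, the fingers measure 114 mm over their backs; the gripper's body (76 mm by 85 mm) begins 54 mm behind the grasp point. The pads swing forward as they close: fully open they stand 13 mm farther back than shut.
Start: joints at [1.101, 0.398, 0.045, 1.537, -0.019, 1.207, -0.051], TCP at [0.236, -0.606, 0.231] pointing down, gripper open.
Joint ranges: [-2.82, 2.82], [-0.49, 2.23], [-1.37, 1.46], [0, 2.46], [-1.36, 4.5], [0.23, 2], [-2.94, 2.94]. Speed limits (rad/s): [2.57, 2.57, 3.14, 3.14, 3.14, 3.14, 3.14].

## Interface

Orientations are given as a unit quaternion [w, x, y, z].
In Python, from bench import manip gives the robot as it stands.
- The arm moves only by the shell command python3 jog.py 'ROWS' [FORCE]. ROWS is a JSON list of rows, 1 to 10 of them, each of 5 numbers: the opening from 0.0 (shut) to 1.0 (fully open), then dx, dy, dz in m, then a turn about the tool's z in rad; each row is the pose to reach, as a shift and turn from the pose commanded when the command began, along the tool's axes at that moment; what a row does not reach only later rows make up. A row lasts 1/12 s, in which the tool goes at most 0.0417 m and 0.125 rad, less where a joint would pass 70% of its speed; a pose out of reach is approached as far as the arm can. The fingers move at their own pace and stop on an object; FORCE is the grip in N (left out, the last holds). Time passes only in rows, so rows that do not move let the fingers close. It prints the time, the measured TCP pose, the force, the opening and the grip force at its end.
- manip.observe(): the state, without advancing time (a new reading comes with each control period).
- manip.grab_frame(name): name is "scene" or "top" or "wrist"; returns a dict with "img" (384x512x3 uint8, red, green, blue), "mtx" (3x3 intrinsics, pixels), "dist_coeffs" ([k1, k2, p1, p2, k3] as OpenCV has them; the pictures are not rectified), "origin" and "rotation" of the camera in the world. Camera axes: x right, y up, looking along -z (the intrinsics and any distortion apply to the point x, -y, -z); pixel columns grow to the right and rows downward; lengths in m; the calibration is good to about 2 mm. A picture is of the moment at which its call begins. There is no depth.
- manip.close_job(): hands the job in; it is judged then, once.
The state is a dict: "time_s": time; "q": joint angles; "joint_vel": joint speeds; "tau": joint torques, N m; "tool_pos": TCP position; "eef_rot": TCP orientation; "force": force on the tool from outside, world axes, zero at the start; "torque": the same for the moment, N m; "gripper_width": opening from 0.0 (shut) to 1.0 (fully open); "grip_force": force on a finger pad.
Only numpy, scipy, OpenCV 4.12 (cv2) and the standard library are available. Lean on these libraries where they do the work, as an engineer would, in place of code of your own. Each camera call takes 0.05 s, during which the arm holds its last target. There are 200 camera calls.

## Task

Load the jar mixer: swing its clamp lever fully open, stand the hold-down frame up at the back, and put every jar from the bench on a drive of its own: lower it on, turn it until its flat-sided shaft finds the slot and the jar drops fully down on the deck. When all the jars are home, fold the frame flat over them, and last swing the clamp lever back over its front rail to the stop, leaving the other things on the bench undisturbed.

Things in the scene. Friction and masses are not known exactly. Their poses are not given: they have to be found in the camera images.
- jar0: steel mixing jar, 66 mm diameter, 83 mm high: body up to 55 mm, above it a black round knob, 28 mm diameter, from 55 to 83 mm (grip it there, at any yaw). Origin: centre of the underside, z up. Two small black ribs on the shoulder mark the jar's x axis, along which its drive shaft is long. 0.25 to 0.49 kg. May be absent (None)
- jar1: another such jar. Under each jar, inside a skirt (58 mm bore, 27 mm deep), hangs its drive shaft, ending 4 mm above the rim: oblong, 30 mm along the jar's x, 18 mm across its two flats (y), so every half turn is alike. May be absent (None)
- jar2: a third such jar, alike in all. May be absent (None)
- mixer: jar mixer, fixed: white housing x -105 to +100 mm, y +-155 mm, flat deck 30 mm high; origin on the worktop under the middle drive, x pointing away from the robot, y to the left along the row of three drives (90 mm apart), z up. Grey hinge posts at x +70, y +-143 mm are 127 mm high
- drive0 (a point): centre of the right-hand drive (mixer y -90 mm), on the deck, axes as the mixer's. Round steel drive heads 46 mm in diameter stand 24 mm above the deck, with a 33 mm bore: the upper 8 mm plain round, below that two keys leave a slot 21 mm wide for the jar's shaft. A jar set on out of line rests with its origin 12 mm above this point; in line it drops to 0
- drive1 (a point): centre of the middle drive, alike. The slot's long direction of each drive is in no reading: it lies anywhere within 50 degrees either side of the mixer's x axis and is found by turning the jar under light pressure until it drops (or by looking). It catches within about 0.1 rad. A head itself turns only against a friction of 0.25 N m
- drive2 (a point): centre of the left-hand drive (mixer y +90 mm), alike
- holddown (a joint): hinge of the steel hold-down frame (rad): 0 = flat and shut, 1.57 = upright, 1.9 = stop, leaning back. It starts shut, stays where left (friction 0.5 N m) and closes towards the robot and down. Shut, its cross bar lies 2 mm above the knobs of jars that are home; a jar that is not home props it open at about 0.13
- holddown_rail (a point): middle of the frame's front rail, a round steel bar of 12 mm diameter, 260 mm long, parallel to the mixer's y axis, 135 mm from the hinge; it can be pinched from above between fingers that close along the mixer's x, and turns between the pads as the frame swings. Shut, it is 120 mm above the worktop at mixer x = -65 mm
- holddown_hinge (a point): hinge axis of the frame (parallel to mixer y), at its middle: mixer x = +70 mm, 120 mm high
- clamp (a joint): turn of the clamp lever about its upright pivot (rad), clockwise seen from above: 0 = open, black handle pin to the mixer's -y (right) of the pivot; 1.57 = closed against its stop, handle to mixer -x (towards the robot) and short toe over the front rail. Friction 0.12 N m, stays where left
- clamp_pin (a point): point on the lever's upright black handle pin (16 mm diameter), 13 mm below its top and 18 mm above the lever's upper face; 45 mm from the pivot, 155 mm above the worktop
- clamp_pivot (a point): pivot of the clamp lever, at mixer x -88, y -95 mm
- kitchen_timer: white kitchen timer 58x66x21 mm, to be left alone; origin at the centre of its underside
- box_of_septa: small carton 49x69x32 mm, to be left alone; origin as above
- boat: white weighing boat 64x64x11 mm, to be left alone; origin as above

How it is judged:
By the outcome, as a careful person would: the job done as asked, in the order asked, and still so for the second after the job is handed in, with the robot touching nothing.
Of jar0, jar1, jar2 only 2 to 3 are there at a start; the rules pass over those that are not, and their reading is None.
At some moment in a run one of jar0, jar1, jar2 may be knocked a few centimetres aside while the robot is not near it.
Once in a run the grip may slacken for a moment while it holds something.
It also fails if it takes over 210 s, if anything falls off the work surface, if the arm or the gripper's body presses on something with over 40 N, if the wrist force passes 120 N, or if a joint passes its speed limit or range.

## Working session

There is one attempt and no reset: what is moved stays moved. The work goes in short steps, Python scripts to look and compute and a shell command to move; the robot and the scene stay as the last step left them, time stands still between calls to the robot, and variables do not carry over. Pictures are saved under pics/ and viewed, at most 14 in all, crops included, and the job is handed in when it is done.

```bash
ls; mkdir -p pics; python3 - <<'E'
from bench import manip
import cv2,numpy as np
print(manip.observe(), manip.grip_depth)
for n in("scene","top"):
    f=manip.grab_frame(n)
    cv2.imwrite(f"pics/{n}0.png",f["img"][:,:,::-1])
    print(n,f["mtx"].tolist(),f["dist_coeffs"],f["origin"],f["rotation"])
E
```

```text
bench.py
jog.py
pics
{'time_s': 0.0, 'q': array([ 1.1010288 ,  0.39919406,  0.04505026,  1.53789447, -0.01868039,
        1.20692975, -0.05072271]), 'joint_vel': array([-0.00036025, -0.00046044,  0.00168506,  0.00037697, -0.00080205,
        0.00105133,  0.00090027]), 'tau': array([ 3.07402424e-04, -4.75116241e+01,  1.36476472e+00, -2.54218984e+01,
        1.17490831e-02,  9.52811446e-03,  7.13517096e-06]), 'tool_pos': array([ 0.23528285, -0.6052229 ,  0.23025606]), 'eef_rot': array([-9.66813158e-04,  9.82857625e-01,  1.84363456e-01, -2.64055644e-04]), 'force': array([0.62104924, 0.18954805, 0.07368805]), 'torque': array([-0.00288591, -0.02283288, -0.02940386]), 'grip_force': 0.0, 'gripper_width': 0.9996471033008598} -0.0187
scene [[427.1108607338298, 0.0, 252.62518032556292], [0.0, 427.1108607338298, 205.5067013170107], [0.0, 0.0, 1.0]] [-0.11652229  0.          0.          0.          0.        ] [0.18148422 0.47798994 0.8884043 ] [-0.25279204 -0.07907203  0.31857818  0.91013831]
top [[407.4634846194209, 0.0, 253.75874947486943], [0.0, 407.4634846194209, 195.30629384311484], [0.0, 0.0, 1.0]] [-0.06092002  0.          0.          0.          0.        ] [ 0.38268527 -0.06047266  1.35817762] [-0.70585053 -0.02639175  0.02490328  0.7074308 ]
```
View pics/scene0.png

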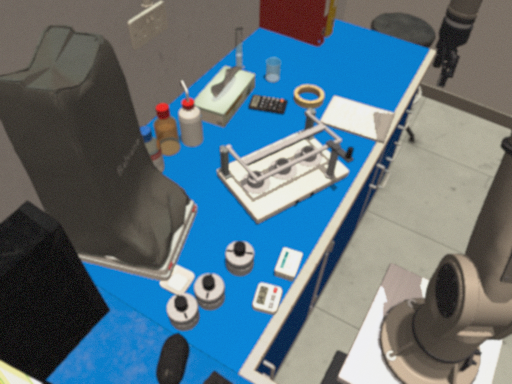

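View pics/top0.png

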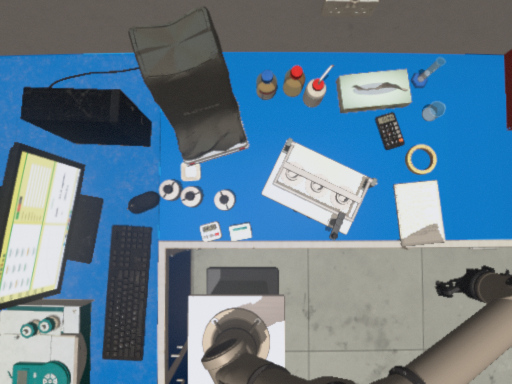

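Scene: three jars at about (240,256), (209,290), (182,308). Mixer is around (285,170), clamp pin (347,154). Top: jars at (224,200), (190,196), (168,189), mixer at (317,187), clamp pin at ~(335,232), which looks already open or partly open. I'll take enlarged crops for pixel measurement.

```bash
cat > h.py <<'E'
from bench import manip
import cv2,numpy as np
from scipy.spatial.transform import Rotation as R
from scipy.optimize import least_squares
def rot(q): q=np.asarray(q,float); return R.from_quat(q[[1,2,3,0]]).as_matrix() if q.size==4 else q
def grab(n,save=None):
    f=manip.grab_frame(n); f={k:np.array(v) for k,v in f.items()}
    if save: cv2.imwrite(save,f["img"][:,:,::-1]); np.savez(save[:-4]+".npz",**f)
    return f
def load(p): return dict(np.load(p))
def proj(f,P):
    C=rot(f["rotation"])@np.diag([1,-1,-1.]); Rw=C.T; t=-Rw@f["origin"]
    return cv2.projectPoints(np.atleast_2d(np.asarray(P,float)),cv2.Rodrigues(Rw)[0],t,f["mtx"],f["dist_coeffs"])[0][:,0]
def ray(f,uv):
    x=cv2.undistortPoints(np.array([[uv]],float),f["mtx"],f["dist_coeffs"])[0,0]
    d=rot(f["rotation"])@np.array([x[0],-x[1],-1]); return f["origin"],d/np.linalg.norm(d)
def atz(f,uv,z): o,d=ray(f,uv); return o+d*(z-o[2])/d[2]
def tri(obs):
    A=np.zeros((3,3));b=np.zeros(3)
    for f,uv in obs:
        o,d=ray(f,uv);M=np.eye(3)-np.outer(d,d);A+=M;b+=M@o
    P=np.linalg.solve(A,b); return P,[float(np.hypot(*(proj(f,P)[0]-uv))) for f,uv in obs]
def crop(img,x0,y0,x1,y1,s,out): cv2.imwrite(out,cv2.resize(img[y0:y1,x0:x1,::-1],None,fx=s,fy=s,interpolation=cv2.INTER_CUBIC))
def st():
    s=manip.observe(); Rt=rot(s["eef_rot"]); return s,np.array(s["tool_pos"]),Rt
def goto(P,yawy=None):
    """tool-frame shift to world P; yawy: desired world heading of tool y axis (mod pi)"""
    s,p,Rt=st(); d=Rt.T@(np.asarray(P)-p); print("t",round(s["time_s"],2),"p",p.round(4),"shift",d.round(4),end=" ")
    if yawy is not None:
        c=np.arctan2(Rt[1,1],Rt[0,1]); e=(yawy-c+np.pi/2)%np.pi-np.pi/2
        print("turn",round(-e,3),"q7",s["q"][6].round(2),end="")   # tool z down: + turn = - world yaw
    print()
E
python3 - <<'E'
from h import *
a=grab("top","pics/t1.png");b=grab("scene","pics/s1.png")
crop(a["img"],150,130,390,245,3,"pics/t1c.png")
crop(b["img"],155,95,365,335,2.5,"pics/s1c.png")
E
```

View pics/t1c.png

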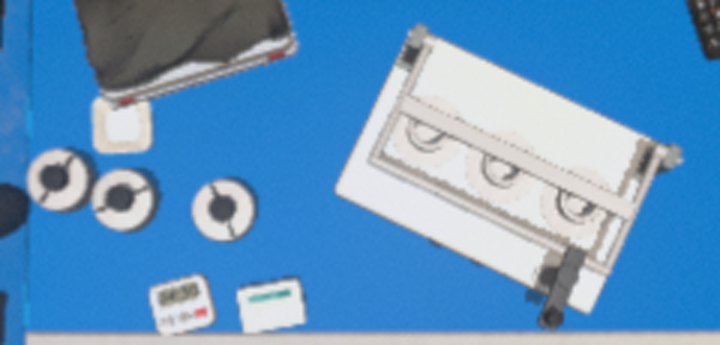

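View pics/s1c.png

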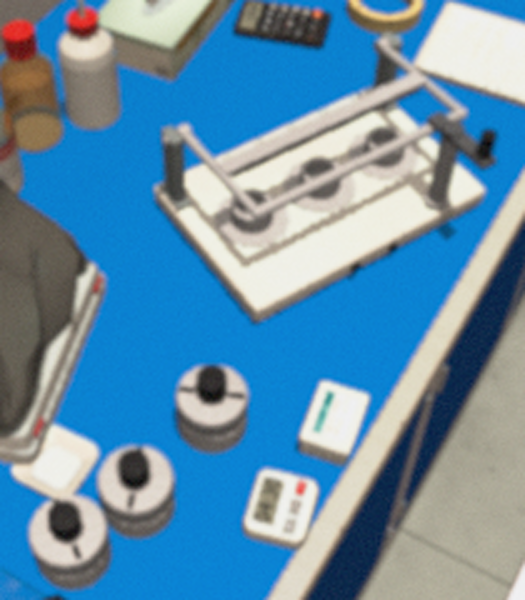

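The top crop (×3, offset 150,130) shows jar knobs at (55,177), (121,199) and (221,207). Deck front corners are at (337,192) and (588,315), pin top (551,316), so the lever is closed. In the scene crop (×2.5, offset 155,95), knob tops are at (65,508), (133,456) and (211,374), and the pin top at (488,133).

```bash
python3 - <<'E'
from h import *
a=load("pics/t1.npz");b=load("pics/s1.npz")
T=lambda u,v:np.array([150+(u-1)/3,130+(v-1)/3]); S=lambda u,v:np.array([155+(u-.75)/2.5,95+(v-.75)/2.5])
pairs={"jA":((55,176),(65,506)),"jB":((121,198),(133,455)),"jC":((222,206),(211,372)),
"pin":((551,317),(488,133)),"FL":((337,191),(256,312)),"FR":((588,314),(485,189))}
for k,(t,s) in pairs.items():
    P,e=tri([(a,T(*t)),(b,S(*s))]); print(k,P.round(4),np.round(e,1))
m=[(a,T(337,191),(-.105,.155,.03)),(a,T(588,314),(-.105,-.155,.03)),(b,S(256,312),(-.105,.155,.03)),(b,S(485,189),(-.105,-.155,.03)),(b,S(157,187),(.1,.155,.03)),
(a,T(551,317),(-.133,-.095,.168)),(b,S(488,133),(-.133,-.095,.168))]
W=lambda x,p:np.array([x[0]+np.cos(x[2])*p[0]-np.sin(x[2])*p[1],x[1]+np.sin(x[2])*p[0]+np.cos(x[2])*p[1],p[2]])
fun=lambda x:np.concatenate([proj(f,W(x,p))[0]-uv for f,uv,p in m])
r=least_squares(fun,[.55,-.25,-.42]);print(r.x,r.fun.reshape(-1,2).round(1).tolist())
# rim circles of jars in top: atz body-top 55mm ; 
for n,(t,s) in list(pairs.items())[:3]: print(n,atz(a,T(*t),.083).round(4),atz(b,S(*s),.083).round(4))
x=r.x
for n,p in dict(rail=(-.065,0,.12),hinge=(.07,0,.12),pin=(-.133,-.095,.155),pinopen=(-.088,-.14,.155),d0=(0,-.09,.03),d1=(0,0,.03),d2=(0,.09,.03),uprail=(.07,0,.255)).items(): print(n,W(x,p).round(4),proj(a,W(x,p))[0].round(1),proj(b,W(x,p))[0].round(1))
E
```

```text
jA [0.4968 0.2107 0.0887] [0.3 0.4]
jB [0.4746 0.1418 0.089 ] [0.1 0.2]
jC [0.4647 0.0357 0.087 ] [0.4 0.5]
pin [ 0.3504 -0.289   0.1741] [0.5 0.6]
FL [ 0.4859 -0.085   0.0226] [0.1 0.1]
FR [ 0.351  -0.3562  0.0329] [0.1 0.1]
[ 0.51100796 -0.26601754 -0.45079515] [[-1.2, 0.5], [0.9, 0.7], [-0.3, -0.3], [0.9, 0.2], [-2.2, -0.8], [1.3, 0.6], [-0.2, 0.7]]
jA [0.498  0.2124 0.083 ] [0.4982 0.2085 0.083 ]
jB [0.4747 0.1425 0.083 ] [0.4772 0.1394 0.083 ]
jC [0.4661 0.0366 0.083 ] [0.465  0.0331 0.083 ]
rail [ 0.4525 -0.2377  0.12  ] [312.8 201.8] [300.  160.3]
hinge [ 0.574  -0.2965  0.12  ] [331.3 162.2] [269.3 129.9]
pin [ 0.3499 -0.2936  0.155 ] [333.8 235.8] [348.7 152.4]
pinopen [ 0.3708 -0.3537  0.155 ] [353.9 228.6] [350.1 135.3]
d0 [ 0.4718 -0.347   0.03  ] [342.1 197.4] [307.9 156.5]
d1 [ 0.511 -0.266  0.03 ] [317.3 185.5] [282.3 168.9]
d2 [ 0.5502 -0.185   0.03  ] [292.5 173.6] [255.2 182.1]
uprail [ 0.574  -0.2965  0.255 ] [340.6 154.7] [271.9  88.3]
```

```bash
python3 - <<'E'
from h import *
goto([.36,-.30,.30],-.45)
E
```

```text
t 0.2 p [ 0.2354 -0.6055  0.2307] shift [ 0.2268 -0.2396 -0.0691] turn -0.75 q7 -0.05
```

```bash
R='[1,0.227,-0.24,-0.07,-0.75]'; python3 jog.py '[[1,0.05,-0.05,-0.06,-0.12],[1,0.227,-0.24,-0.07,-0.75],[1,0.227,-0.24,-0.07,-0.75],[1,0.227,-0.24,-0.07,-0.75],[1,0.227,-0.24,-0.07,-0.75],[1,0.227,-0.24,-0.07,-0.75],[1,0.227,-0.24,-0.07,-0.75],[1,0.227,-0.24,-0.07,-0.75],[1,0.227,-0.24,-0.07,-0.75],[1,0.227,-0.24,-0.07,-0.75]]'; python3 - <<'E'
from h import *
goto([.36,-.30,.30],-.45)
f=grab("wrist","pics/w1.png"); s,p,Rt=st(); print(f["origin"],Rt.T@(f["origin"]-p),f["mtx"][0])
print(Rt.round(3))
x=[.511,-.266,-.45]
W=lambda x,p:np.array([x[0]+np.cos(x[2])*p[0]-np.sin(x[2])*p[1],x[1]+np.sin(x[2])*p[0]+np.cos(x[2])*p[1],p[2]])
for p in ((-.133,-.095,.168),(-.065,0,.12),(0,-.09,.054),(-.105,-.155,.03)): print(p,proj(f,W(x,p)).round(0))
E
```

```text
time_s: 1.03
tool_pos: [0.3623, -0.2963, 0.3022]
eef_rot: [0.001, 0.845, 0.535, 0.001]
force: [-0.4, -0.7, -0.3]
gripper_width: 1.005
grip_force: 0.0
t 1.03 p [ 0.3623 -0.2963  0.3022] shift [-0.0044 -0.0005  0.0022] turn 0.008 q7 0.15
[ 0.39196745 -0.23399739  0.44346855] [ 0.07184595  0.00026128 -0.14181549] [322.32047768   0.         257.68249942]
[[ 0.432  0.902  0.   ]
 [ 0.902 -0.432 -0.001]
 [-0.001  0.001 -1.   ]]
(-0.133, -0.095, 0.168) [[243. 188.]]
(-0.065, 0, 0.12) [[316.  79.]]
(0, -0.09, 0.054) [[355. 161.]]
(-0.105, -0.155, 0.03) [[268. 205.]]
```

View pics/w1.png

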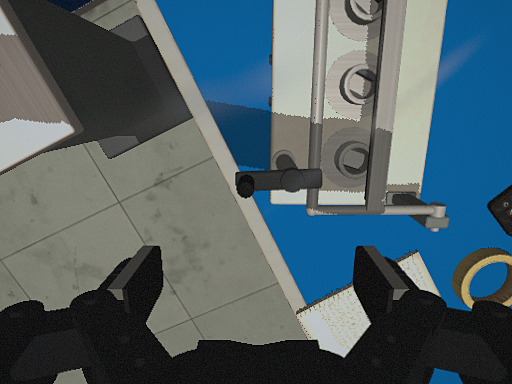

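Wrist view: pin top near (245,183), pivot (292,180), deck front-right corner (271,204), rail at u≈317. Drive heads are at (353,157), (360,84) and (363,5). This agrees with the prediction to within about 5 px, roughly 3 mm, so I'll refine it.

```bash
cat >> h.py <<'E'
W=lambda x,p:np.array([x[0]+np.cos(x[2])*p[0]-np.sin(x[2])*p[1],x[1]+np.sin(x[2])*p[0]+np.cos(x[2])*p[1],p[2]])
X=[.511,-.266,-.45]
E
python3 - <<'E'
from h import *
f=load("pics/w1.npz");g=cv2.cvtColor(f["img"],cv2.COLOR_RGB2GRAY)
sub=g[160:215,225:330]
for r in sub[::3,::3]: print(' '.join('%3d'%v for v in r))
print(g[60,262:335]); print(g[130,262:335])
print(g[196:216,290])
E
```

```text
165 166 157  79  49  49  47  49  49  46  47  46  46  46  48  67 105  60  53  54  55  56  50 111 124 122 123 122  61  87 110  91 108 109 108
164 161 163 158  40  46  47  46  48  48  48  47  50  48  47  66 108  54  49  57  55  56  54  68 125 124 124 121  68  89 110  88 113 110 108
163 166 162 165  88  80  77  60  46  48  46  45  47  46  46  68 113  88  56  56  56  56  56  55 112 122 121 121  69  91 111  90 121 109 111
165 165 166 164 162  76  78  78  81  80  79  81  80  53  46  67 111 103  49  49  27  27  32  32  18  43  27  31  43  43  50  54  95 109 111
166 165 169 174   8  33  26  36  31  31  38  38  37  41  41  43  41  48  43  44  39  53  53  50  56  41  58  60  64  65  68  66  50 107 106
170 164 167 180  46  51  27   4  18  54  51  52  49  51  52  52  52  52  50  36  51  50  49  50  57  57  55  61  63  65  65  62  43 123 108
155 168 166 182  46  13  17  16  24  15  47  48  46  49  50  48  48  49  49  48  53  52  55  57  56  57  58  63  62  61  62  61  40 125 116
120 165 164 183  45  13  13  12  18  20  53  48  51  49  49  49  51  50  50  47  52  50  53  59  61  61  59  67  63  61 
[... 1538 characters left out ...]
3 123 127 123 126 131
[ 80  87  82  83  84  86  88  61  51  46 113 171 180 188 190 190 188 187
 189 187 188 189 187 188 187 189 189 186 189 187 187 189 188 189 186 186
 186 190 187 189 191 187 187 187 190 188 190 188 189 193 194 100 116 132
 147 152 159 186 182 164 152 144 135 121 158 197 190 188 187 188 189 192
 185]
[ 46  47  49  46  48  46  45  42  50  78 104 110 121 125 124 124 123 122
 121 120 121 121 125 124 123 123 125 120 121 119 119 122 120 120 121 120
 121 123 124 125 122 120 120 120 121 122 125 103  57  68  80  87  88  92
 101 112  93  90  86  76 106 124 122 120 117 120 119 121 118 120 118 120
 120]
[192 193 191 193 193 197 195 171 120  67  78  78  75  78  76  76  77  77
  76  80]
```

```bash
python3 - <<'E'
from h import *
a=load("pics/t1.npz");b=load("pics/s1.npz");w=load("pics/w1.npz")
fun=lambda x:np.concatenate([proj(w,W(x,(-.133,-.095,.168)))[0]-[245.5,187.5],
 proj(w,W(x,(-.105,-.155,.03)))[0]-[271,204]]+[[np.interp(v,*proj(w,[W(x,(X_,y,z)) for y in np.linspace(-.13,.13,27)])[::-1 if 0 else 1].T[::-1][:, ::1]) - u] if 0 else [(lambda P:np.interp(v,P[::-1,1] if P[0,1]>P[-1,1] else P[:,1],P[::-1,0] if P[0,1]>P[-1,1] else P[:,0]))(proj(w,[W(x,(X_,y,z)) for y in np.linspace(-.13,.16,30)]))-u] for u,v,X_,z in((319.3,60,-.065,.12),(316.,130,-.065,.12),(271.8,60,-.105,.03),(271,130,-.105,.03))])
r=least_squares(fun,[.511,-.266,-.45]);print(r.x,r.fun.round(1))
x=r.x
for n,p in dict(rail=(-.065,0,.12),pin=(-.133,-.095,.155),pinopen=(-.088,-.14,.155),d0=(0,-.09,.03),d1=(0,0,.03),d2=(0,.09,.03)).items(): print(n,W(x,p).round(4))
P=W(x,(-.133,-.095,.143)); goto([P[0],P[1],.20],x[2])
E
```

```text
[ 0.51344724 -0.26519256 -0.44111579] [ 0.4 -0.4 -0.4  0.6 -0.4 -0.2  0.2  0.4]
rail [ 0.4547 -0.2374  0.12  ]
pin [ 0.3526 -0.2943  0.155 ]
pinopen [ 0.3741 -0.3542  0.155 ]
d0 [ 0.475  -0.3466  0.03  ]
d1 [ 0.5134 -0.2652  0.03  ]
d2 [ 0.5519 -0.1838  0.03  ]
t 1.08 p [ 0.3608 -0.2989  0.3017] shift [ 0.0007 -0.0094  0.1017] turn -0.005 q7 0.15
```

```bash
sed -i 's/^X=.*/X=[.5134,-.2652,-.4411]/' h.py; python3 jog.py '[[0.7,0.001,-0.009,0.04,0],[0.6,0.001,-0.009,0.08,0],[0.6,0.001,-0.009,0.12,0],[0.6,0.001,-0.009,0.158,0],[0.6,0.001,-0.009,0.158,0],[0,0.001,-0.009,0.158,0],[0,0.001,-0.009,0.158,0],[0,0.001,-0.009,0.158,0],[0,0.001,-0.009,0.158,0],[0,0.001,-0.009,0.158,0]]' 30
python3 jog.py '[[0,-0.012,0.0015,0,0],[0,-0.0225,0.006,0,0],[0,-0.032,0.013,0,0],[0,-0.039,0.0225,0,0],[0,-0.0435,0.033,0,0],[0,-0.045,0.045,0,0],[0,-0.045,0.048,0,0],[0,-0.045,0.048,0,0]]'
```

```text
time_s: 1.92
tool_pos: [0.3505, -0.2954, 0.1453]
eef_rot: [-0.001, 0.847, 0.531, -0.002]
force: [-6.2, 2.9, 5.1]
gripper_width: 0.174
grip_force: 29.2
time_s: 2.58
tool_pos: [0.3673, -0.3642, 0.1454]
eef_rot: [0.0, 0.848, 0.529, -0.008]
force: [-17.4, -10.3, 5.6]
gripper_width: 0.17
grip_force: 29.6
```

```bash
python3 - <<'E'
from h import *
s,p,Rt=st();print(s["time_s"],p,s["force"],s["gripper_width"],s["torque"])
f=grab("wrist","pics/w2.png")
print(proj(f,[W(X,(-.088,-.140,.168)),W(X,(-.088,-.095,.145)),p]))
E
```

```text
2.5833 [ 0.36734566 -0.3642493   0.14539043] [-17.36917586 -10.29705569   5.55018848] 0.16963143098226843 [-2.12707998  3.6758728   0.31320425]
[[260.13829722 251.38946885]
 [258.87687743 132.33450761]
 [256.72060937 252.54287831]]
```

View pics/w2.png

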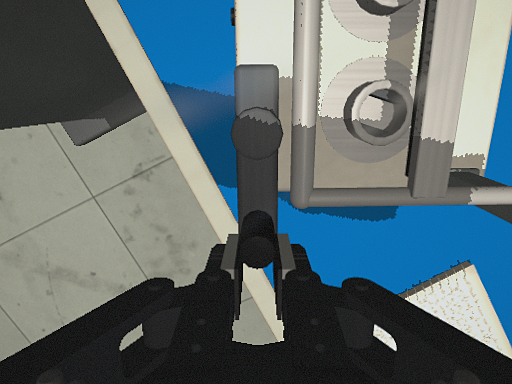

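Pin top is at (259,250), exactly where the open position predicts, with the lever along mixer −y and the toe (257,75) clear of the rail (u≈303). Next I release, rise and work out the shift to the rail.

```bash
python3 jog.py '[[0.45,0,0,0,0],[0.45,0,0,0,0],[0.45,0,0,0,0],[0.45,0,0,-0.04,0],[0.45,0,0,-0.08,0],[0.45,0,0,-0.08,0],[0.45,0,0,-0.08,0]]'
python3 - <<'E'
from h import *
P=W(X,(-.065,0,.101)); goto(P,X[2])
E
```

```text
time_s: 3.22
tool_pos: [0.3789, -0.3574, 0.2271]
eef_rot: [0.004, 0.847, 0.532, 0.001]
force: [0.1, 0.9, -1.2]
gripper_width: 0.452
grip_force: 0.0
t 3.22 p [ 0.3789 -0.3574  0.2271] shift [0.1412 0.0153 0.126 ] turn -0.007 q7 0.18
```

```bash
python3 jog.py '[[0.45,0.04,0.004,0,0],[0.45,0.08,0.008,0,0],[0.45,0.12,0.012,0,0],[0.45,0.141,0.015,0.01,0],[0.45,0.141,0.015,0.04,0],[0.45,0.141,0.015,0.04,0],[0.45,0.141,0.015,0.04,0]]'
python3 - <<'E'
from h import *
P=W(X,(-.065,0,.101)); goto(P,X[2])
f=grab("wrist"); g=cv2.cvtColor(f["img"],cv2.COLOR_RGB2GRAY)
print(proj(f,[W(X,(-.065,y,.12)) for y in (0,.03,.06,.09)]).round(1)); print(proj(f,[W(X,(-.065,y,.12)) for y in (0,.03,.06,.09)])-proj(f,[W(X,(-.071,y,.12)) for y in (0,.03,.06,.09)]))
for v in(60,100,140): print(v,g[v,210:300])
E
```

```text
time_s: 3.8
tool_pos: [0.4495, -0.2351, 0.1817]
eef_rot: [-0.002, 0.847, 0.532, -0.001]
force: [-0.1, 0.2, 0.2]
gripper_width: 0.449
grip_force: 0.0
t 3.8 p [ 0.4495 -0.2351  0.1817] shift [0.0001 0.006  0.0807] turn -0.008 q7 -0.12
[[265.9 210.9]
 [265.8 166.4]
 [265.8 118.2]
 [265.7  66.3]]
[[ 9.03618296 -0.05510034]
 [ 9.39344708 -0.06468483]
 [ 9.76979253 -0.07555057]
 [10.16482723 -0.08780127]]
60 [ 75  76  76  75  75  74  75  69 113 165 183 189 193 194 193 194 196 193
 193 191 190 191 193 195 192 192 195 190 192 191 194 190 191 190 193 193
 192 192 191 191 191 191 192 194 195 202 125 105 121 132 142 144 149 155
 173 182 185 181 167 151 149 143 136 130 121 111  78 210 134 124 123 128
 127 124 127 125 128 127 129 127 125 182 199 192 190 188 190 190 172 179]
100 [ 97 100  99 101  98 102 102 103  99 105 161 176 180 182 183 188 184 188
 186 186 184 186 187 187 186 187 188 188 189 189 189 189 189 189 187 189
 192 191 190 192 190 189 192 194 193 201 128 111 129 137 144 148 154 161
 176 183 184 179 164 154 150 142 137 129 117  96 123 205 137 125 128 129
 128 128 128 131 130 129 129 126 117 196 197 193 192 195 202 147 183 186]
140 [ 77  76  77  77  76  75  78  77  73  71  68 147 179 187 194 195 198 195
 198 194 194 197 198 197 196 196 196 195 196 197 194 197 194 194 197 196
 196 196 195 197 197 196 195 196 194 203 147 101 119 134 147 105 148 162
 178 185 189 175 162 152 147 137 133 122 106  76 193 137 121 123 127 126
 124 124 123 123 123 124 123 112 203 194 193 123 103 200 190 195 125 112]
```

Rail centre in the image is u=266, as predicted. Next: descend, grip and swing up.

```bash
python3 jog.py '[[0.45,0,0.006,0.04,0],[0.45,0,0.006,0.079,0],[0.45,0,0.006,0.079,0],[0.45,0,0.006,0.079,0],[0,0,0.006,0.079,0],[0,0,0.006,0.079,0],[0,0,0.006,0.079,0],[0,0,0.006,0.079,0],[0,0,0.006,0.079,0]]' 40; python3 - <<'E'
from h import *
s,p,Rt=st();print(s["force"],s["gripper_width"]);goto(W(X,(-.065,0,.101)),X[2])
E
```

```text
time_s: 4.6
tool_pos: [0.4536, -0.2378, 0.1056]
eef_rot: [-0.002, 0.847, 0.531, -0.002]
force: [-6.3, 3.7, 1.6]
gripper_width: 0.117
grip_force: 38.9
[-6.34264729  3.68599239  1.6073829 ] 0.11717117926813814
t 4.6 p [ 0.4536 -0.2378  0.1056] shift [0.0007 0.0008 0.0046] turn -0.009 q7 -0.17
```

```bash
python3 jog.py '[[0,0,0.002,-0.0235,0],[0,0,0.008,-0.046,0],[0,0,0.018,-0.068,0],[0,0,0.032,-0.087,0],[0,0,0.0485,-0.1035,0],[0,0,0.068,-0.117,0],[0,0,0.089,-0.127,0],[0,0,0.112,-0.133,0],[0,0,0.1355,-0.135,0],[0,0,0.159,-0.133,0]]'; python3 jog.py '[[0,0,0,0,0],[0,0,0,0,0]]'; python3 - <<'E'
from h import *
goto(W(X,(.07+.135*np.sin(.18),0,.12+.135*np.cos(.18)-.0187)),X[2])
s,p,Rt=st();print(s["force"],s["gripper_width"])
E
```

```text
time_s: 5.43
tool_pos: [0.5999, -0.3081, 0.2434]
eef_rot: [0.001, 0.847, 0.531, 0.0]
force: [-4.9, 3.6, 2.2]
gripper_width: 0.119
grip_force: 39.5
time_s: 5.6
tool_pos: [0.6038, -0.31, 0.2424]
eef_rot: [0.005, 0.847, 0.531, 0.004]
force: [5.2, -2.0, 4.4]
gripper_width: 0.119
grip_force: 40.1
t 5.6 p [ 0.6038 -0.31    0.2424] shift [ 0.0018 -0.0069  0.0082] turn -0.009 q7 -0.15
[ 5.22120729 -1.98885326  4.42244631] 0.11925204545842681
```

```bash
python3 jog.py '[[0.5,0,0,0,0],[0.5,0,0,0,0],[0.5,0,0,0,0],[0.5,0,0,-0.03,0],[0.5,0,0,-0.07,0],[0.5,-0.03,-0.03,-0.1,0],[0.5,-0.07,-0.065,-0.11,0],[0.5,-0.07,-0.095,-0.11,0],[0.5,-0.07,-0.095,-0.11,0]]'; python3 - <<'E'
from h import *
s,p,Rt=st();print(p,s["force"])
f=grab("wrist","pics/w3.png"); print(proj(f,[W(X,(0,y,.054)) for y in(-.09,0,.09)]))
print(proj(f,[W(X,(.07+.135*np.sin(q),0,.12+.135*np.cos(q))) for q in(0,.1,.2,.3)]))
c=proj(f,[W(X,(0,y,.054)) for y in(-.09,0,.09)]).round().astype(int)
im=np.hstack([cv2.resize(f["img"][max(v-36,0):v+36,u-36:u+36],(260,260),interpolation=cv2.INTER_CUBIC) for u,v in c])
big=cv2.resize(f["img"],(780,585))[:330]
cv2.imwrite("pics/w3c.png",np.vstack([im,big])[:,:,::-1])
E
```

```text
time_s: 6.35
tool_pos: [0.4759, -0.3317, 0.3488]
eef_rot: [-0.0, 0.849, 0.528, -0.003]
force: [0.5, -0.4, 0.0]
gripper_width: 0.499
grip_force: 0.0
[ 0.47590378 -0.33169296  0.34879459] [ 0.52274237 -0.3925296   0.04509936]
[[262.1421984  164.89637869]
 [261.23037152  96.51031135]
 [260.20064578  20.25894772]]
[[363.97362073  90.50395341]
 [382.88459174  90.30588743]
 [400.63912264  90.19251122]
 [416.7966271   90.16147714]]
```

View pics/w3c.png

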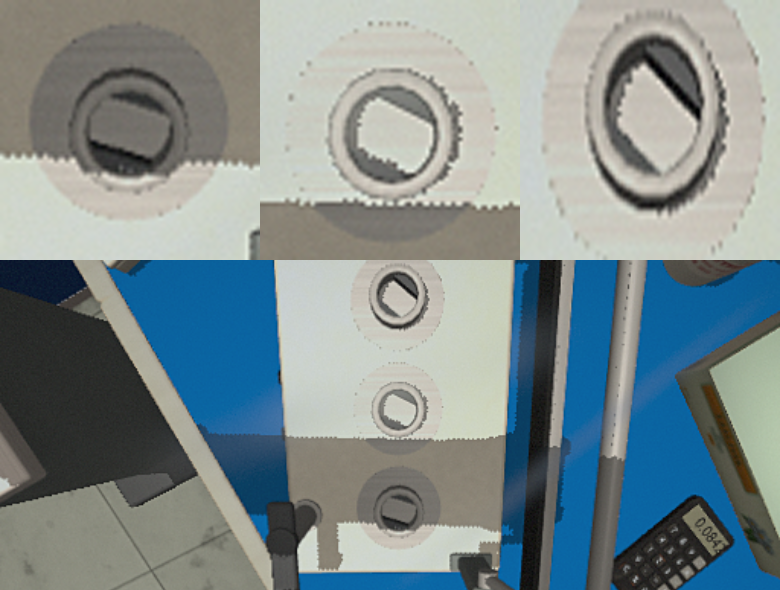

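Rail at (408,90) means the frame leans about 1.8 rad. Slot directions in the mixer frame from the key edges are: d0 ≈ −17°, d1 ≈ −28°, d2 ≈ −43°. Now to view the jars from the wrist.

```bash
python3 jog.py '[[0.5,0.034,-0.019,-0.02,0],[0.5,0.07,-0.039,-0.05,0],[0.5,0.105,-0.058,-0.05,0],[0.5,0.14,-0.078,-0.05,0],[0.5,0.174,-0.098,-0.05,0],[0.5,0.21,-0.118,-0.05,0],[0.5,0.245,-0.138,-0.05,0],[0.5,0.28,-0.158,-0.05,0],[0.5,0.315,-0.178,-0.05,0],[0.5,0.342,-0.194,-0.05,0]]';python3 jog.py '[[0.5,0,0,0,0],[0.5,0,0,0,0]]'; python3 - <<'E'
from h import *
s,p,Rt=st();print(p,s["force"])
f=grab("wrist","pics/w4.png"); c=proj(f,[(.497,.2105,.083),(.4746,.142,.083),(.465,.036,.083)]);print(c)
cc=c.round().astype(int)
x0,y0=cc.min(0)-45;x1,y1=cc.max(0)+45;x0=max(x0,0);y0=max(y0,0);print(x0,y0,x1,y1)
sc=min(780/(x1-x0),580/(y1-y0),4);print(sc);crop(f["img"],x0,y0,x1,y1,sc,"pics/w4c.png")
E
```

```text
time_s: 7.23
tool_pos: [0.4565, 0.0679, 0.3973]
eef_rot: [-0.0, 0.846, 0.534, 0.0]
force: [0.5, 0.5, 0.9]
gripper_width: 0.498
grip_force: 0.0
time_s: 7.4
tool_pos: [0.4571, 0.0659, 0.3973]
eef_rot: [0.0, 0.845, 0.534, -0.0]
force: [0.5, -0.1, -0.6]
gripper_width: 0.502
grip_force: 0.0
[0.45705027 0.06585724 0.39729498] [ 0.53240337 -0.1219946  -0.55197889]
[[237.29321959  40.61537679]
 [244.8815504   97.6547289 ]
 [271.1962249  169.94294725]]
192 0 316 215
2.697674418604651
```

View pics/w4c.png

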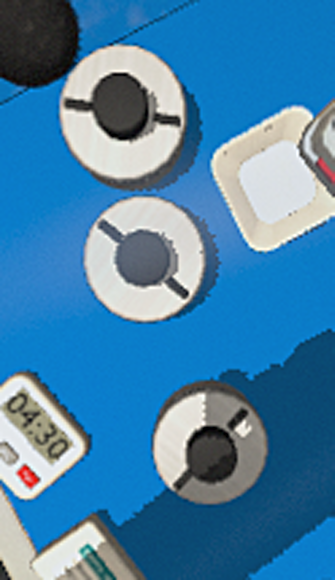

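Jar ribs in the crop (scale 2.698, offset 192,0): A (75,104)–(167,121), B (110,229)–(179,288), C (240,418)–(180,484). Knob tops: A (119,104), B (143,257), C (212,452).

```bash
python3 - <<'E'
from h import *
a=load("pics/t1.npz");b=load("pics/s1.npz");f=load("pics/w4.npz")
k=2.6977; C=lambda u,v:np.array([192+(u+.5)/k-.5,(v+.5)/k-.5])
T=lambda u,v:np.array([150+(u-1)/3,130+(v-1)/3]); S=lambda u,v:np.array([155+(u-.75)/2.5,95+(v-.75)/2.5])
for n,r1,r2,kn,t,s_ in (("A",(75,104),(167,121),(119,104),(55,176),(65,506)),("B",(110,229),(179,288),(143,257),(121,198),(133,455)),("C",(240,418),(180,484),(212,452),(222,206),(211,372))):
    p,q=atz(f,C(*r1),.056),atz(f,C(*r2),.056);d=p-q
    print(n,"ribmid",((p+q)/2).round(4),"yaw",round(float(np.arctan2(d[1],d[0])%np.pi),3),"ribspan",np.linalg.norm(d).round(3),"knob",atz(f,C(*kn),.083).round(4), tri([(a,T(*t)),(b,S(*s_)),(f,C(*kn))]))
s,p,Rt=st(); print("tool y heading",np.arctan2(Rt[1,1],Rt[0,1]))
E
```

```text
A ribmid [0.4963 0.2149 0.056 ] yaw 2.527 ribspan 0.048 knob [0.4965 0.2139 0.083 ] (array([0.49640001, 0.21137802, 0.09020863]), [0.3625036242041244, 0.5499066704072307, 0.9749775875979463])
B ribmid [0.4757 0.1451 0.056 ] yaw 2.006 ribspan 0.047 knob [0.4759 0.1453 0.083 ] (array([0.47504347, 0.14293203, 0.08933939]), [0.5127654345796269, 0.38676609125170447, 1.8224090553733885])
C ribmid [0.4632 0.0359 0.056 ] yaw 0.403 ribspan 0.05 knob [0.4655 0.0402 0.083 ] (array([0.46501032, 0.03741553, 0.08626845]), [0.44703514922482385, 1.1907656079692195, 2.361917344097663])
tool y heading -0.4475081720485521
```

```bash
python3 - <<'E'
from h import *
goto([.4645,.038,.06],.70)
E
```

```text
t 7.45 p [0.4574 0.0636 0.3971] shift [-0.0197  0.0175  0.3371] turn -1.148 q7 -0.66
```

```bash
python3 jog.py '[[0.6,-0.005,0.005,0.03,-0.12],[0.6,-0.01,0.01,0.07,-0.24],[0.6,-0.02,0.017,0.11,-0.36],[0.6,-0.02,0.017,0.14,-0.48],[0.6,-0.02,0.017,0.17,-0.6],[0.6,-0.02,0.017,0.2,-0.72],[0.6,-0.02,0.017,0.22,-0.84],[0.6,-0.02,0.017,0.22,-0.96],[0.6,-0.02,0.017,0.22,-1.08],[0.6,-0.02,0.017,0.22,-1.148]]'; python3 jog.py '[[0.6,0,0,0,0],[0.6,0,0,0,0]]'; python3 - <<'E'
from h import *
goto([.4645,.038,.06],.70); s,p,Rt=st()
f=grab("wrist","pics/w5.png"); print(proj(f,[[.4645,.038,.083],[.4645,.038,.055],p]))
E
```

```text
time_s: 8.28
tool_pos: [0.4639, 0.0356, 0.1762]
eef_rot: [-0.001, 0.422, 0.907, -0.001]
force: [0.7, 0.9, 0.3]
gripper_width: 0.602
grip_force: 0.0
time_s: 8.45
tool_pos: [0.4643, 0.0361, 0.177]
eef_rot: [-0.0, 0.425, 0.905, -0.0]
force: [0.3, 1.1, 0.0]
gripper_width: 0.597
grip_force: 0.0
t 8.45 p [0.4643 0.0361 0.177 ] shift [0.0013 0.0014 0.117 ] turn -0.006 q7 0.41
[[259.24138972 195.13059567]
 [259.09434123 185.99025757]
 [257.26685509 251.68330119]]
```

View pics/w5.png

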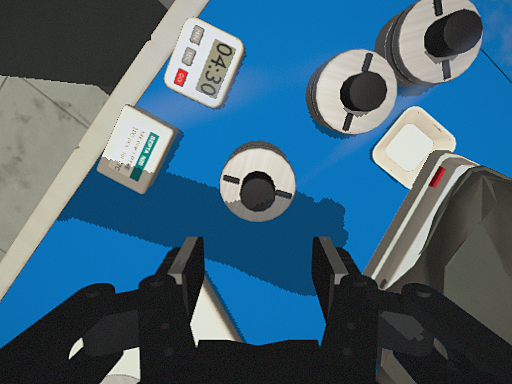

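Knob top at (258,197), ribs (231,181)–(285,193). So the jar's yaw is 0.22 rad below the tool y heading. Grasp it.

```bash
python3 jog.py '[[0.6,0,0.001,0.04,0],[0.6,0,0.001,0.08,0],[0.6,0,0.001,0.115,0],[0.6,0,0.001,0.115,0],[0,0,0.001,0.115,0],[0,0,0.001,0.115,0],[0,0,0.001,0.115,0],[0,0,0.001,0.115,0],[0,0,0.001,0.115,0]]' 60; python3 jog.py '[[0,0,0,0,0],[0,0,0,-0.04,0],[0,0,0,-0.08,0],[0,0,0,-0.12,0],[0,0,0,-0.12,0]]'; python3 - <<'E'
from h import *
f=grab("wrist","pics/w6.png")
goto(W(X,(0,-.09,.20)),-.52)
E
```

```text
time_s: 9.25
tool_pos: [0.4663, 0.0381, 0.0638]
eef_rot: [0.002, 0.423, 0.906, 0.001]
force: [0.0, -0.6, 2.3]
gripper_width: 0.303
grip_force: 59.2
time_s: 9.67
tool_pos: [0.4704, 0.0394, 0.1899]
eef_rot: [0.007, 0.423, 0.906, 0.003]
force: [1.0, 0.6, -1.9]
gripper_width: 0.31
grip_force: 60.4
t 9.72 p [0.4684 0.0387 0.1866] shift [-0.2995 -0.2424 -0.013 ] turn 1.218 q7 0.41
```

View pics/w6.png

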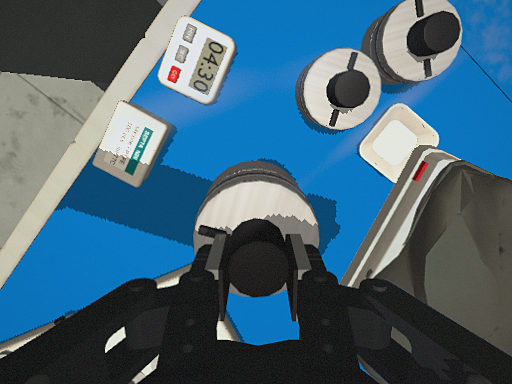

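Jar C is held by the knob and lifted. Now to drive0.

```bash
python3 jog.py '[[0,-0.02,-0.016,-0.03,0.12],[0,-0.05,-0.04,-0.06,0.24],[0,-0.08,-0.065,-0.07,0.36],[0,-0.11,-0.089,-0.07,0.48],[0,-0.14,-0.113,-0.07,0.6],[0,-0.17,-0.138,-0.07,0.72],[0,-0.2,-0.162,-0.07,0.84],[0,-0.23,-0.186,-0.07,0.96],[0,-0.26,-0.21,-0.07,1.08],[0,-0.285,-0.231,-0.07,1.2]]'; python3 jog.py '[[0,0,0,0,0],[0,0,0,0,0]]';python3 - <<'E'
from h import *
s,p,Rt=st();print(s["gripper_width"],s["force"])
goto(W(X,(0,-.09,.12)),-.52)
E
```

```text
time_s: 10.55
tool_pos: [0.4695, -0.3313, 0.2501]
eef_rot: [-0.001, 0.863, 0.506, -0.001]
force: [0.5, -0.1, -3.1]
gripper_width: 0.302
grip_force: 60.4
time_s: 10.72
tool_pos: [0.4692, -0.3306, 0.2498]
eef_rot: [-0.002, 0.862, 0.508, -0.001]
force: [-0.6, 0.7, -2.7]
gripper_width: 0.298
grip_force: 60.5
0.2977006869609541 [-0.62269663  0.67044875 -2.7334337 ]
t 10.72 p [ 0.4692 -0.3306  0.2498] shift [-0.0111  0.0133  0.1297] turn 0.014 q7 -0.04
```

```bash
python3 - <<'E'
from h import *
f=load("pics/w3.npz");g=cv2.cvtColor(f["img"],cv2.COLOR_RGB2GRAY)
for n,y in(("d0",-.09),("d1",0),("d2",.09)):
    best=[]
    u0,v0=proj(f,W(X,(0,y,.054)))[0].round().astype(int)
    gx=cv2.Sobel(g,cv2.CV_32F,1,0);gy=cv2.Sobel(g,cv2.CV_32F,0,1)
    th=np.linspace(0,2*np.pi,73)
    for dx in np.arange(-.006,.0061,.001):
        for dy in np.arange(-.006,.0061,.001):
            sc=0
            for rr,z in((.023,.054),(.0165,.054)):
                P=proj(f,[W(X,(dx+rr*np.cos(t),y+dy+rr*np.sin(t),z)) for t in th]).astype(np.float32)
                mag=cv2.remap(np.hypot(gx,gy),P[:,0].reshape(-1,1),P[:,1].reshape(-1,1),cv2.INTER_LINEAR)
                sc+=np.minimum(mag,150).mean()
            best.append((sc,dx,dy))
    best.sort(reverse=True);print(n,np.round(best[:4],4).tolist())
w=load("pics/w6.npz");gw=cv2.cvtColor(w["img"],cv2.COLOR_RGB2GRAY)
p=np.array([.4684,.0387,.1866]);print(proj(w,[p+[0,0,.019],p+[0,0,-.0088]]))
for v in range(190,300,3): print(v,gw[v,225:295:3])
E
```

```text
d0 [[241.7666, -0.001, -0.002], [241.0662, 0.0, -0.001], [240.3965, -0.002, -0.001], [239.7758, -0.001, 0.0]]
d1 [[293.7428, -0.001, -0.002], [289.4581, -0.001, -0.001], [285.7872, 0.0, -0.002], [284.7178, 0.0, -0.001]]
d2 [[282.761, 0.0, -0.002], [272.5359, -0.001, -0.002], [271.2042, 0.0, -0.003], [269.4971, -0.001, -0.003]]
[[253.03525897 266.4325002 ]
 [253.13145995 239.63282091]]
190 [216 212 217 220 214 216 221 223 219 216 219 216 214 213 215 220 219 216
 213 206 204 204 113  83]
193 [214 217 221 217 213 216 221 220 217 216 217 216 216 215 215 220 218 214
 212 210 207 200 199 191]
196 [215 218 217 216 216 219 221 220 215 217 216 213 214 215 217 220 216 214
 208 211 204 204 206 200]
199 [217 219 218 212 213 220 222 217 214 218 215 213 213 213 216 216 215 212
 210 208 206 205 209 207]
202 [216 217 217 212 213 219 219 216 214 216 213 212 214 214 217 216 213 207
 207 207 204 206 207 206]
205 [216 217 215 209 216 220 217 215 214 217 211 213 214 214 216 214 213 207
 209 207 204 208 209 208]
208 [212 216 210 211 215 220 217 211 217 214 209 209 214 216 214 213 213 205
 211 206 207 206 
[... 1998 characters left out ...]
 42]
280 [25 17 26 35 33 29 30 33 28 32 28 33 34 30 30 32 32 30 29 29 24 19 25 41]
283 [ 17  25  56  30  29  30  28  30  30  31  29  28  33  35  25  24  32  27
  31  26 125  13  26  41]
286 [ 12   1 121  54  32  27  30  30  36  32  32  26  33  34  31  26  27  28
  25  47 131  17  20  46]
289 [ 22  12 117 122  47  27  28  31  30  31  30  26  26  27  29  31  32  22
  49 122 116  10  30  39]
292 [ 19  45 111 117 124  46  23  33  25  27  33  27  23  29  26  34  18 100
 115  95  97  32  26  41]
295 [ 25  85  94  96  93 113 122 100  45  20  22  27  20  26  18  86  93  96
  95  94  95  34  15  43]
298 [ 15  93  94  95  94  95  95  97  95 101 101 100  99  98  94  93  95  94
  96  95  97  62  17  42]
```

```bash
python3 - <<'E'
from h import *
goto(W(X,(-.001,-.0905,.125)),-.52)
E
```

```text
t 10.72 p [ 0.4692 -0.3306  0.2498] shift [-0.0117  0.0124  0.1247] turn 0.014 q7 -0.04
```

```bash
python3 jog.py '[[0,-0.012,0.0125,0.03,0.014],[0,-0.012,0.0125,0.07,0.014],[0,-0.012,0.0125,0.105,0.014],[0,-0.012,0.0125,0.124,0.014],[0,-0.012,0.0125,0.124,0.014],[0,-0.012,0.0125,0.124,0.014]]'; python3 - <<'E'
from h import *
goto(W(X,(-.001,-.0905,.10)),-.52)
E
python3 jog.py '[[0,0,0,0.005,0],[0,0,0,0.01,0],[0,0,0,0.015,0],[0,0,0,0.019,0],[0,0,0,0.019,0]]'
python3 - <<'E'
from h import *
goto(W(X,(-.001,-.0905,.10)),-.52)
E
```

```text
time_s: 11.22
tool_pos: [0.4758, -0.3431, 0.1269]
eef_rot: [-0.002, 0.863, 0.504, -0.0]
force: [-0.1, 0.8, -1.8]
gripper_width: 0.302
grip_force: 60.3
t 11.22 p [ 0.4758 -0.3431  0.1269] shift [-0.004   0.0001  0.0269] turn 0.007 q7 -0.08
time_s: 11.63
tool_pos: [0.4769, -0.3459, 0.1094]
eef_rot: [0.001, 0.864, 0.503, 0.0]
force: [0.5, -1.7, -4.4]
gripper_width: 0.3
grip_force: 60.3
t 11.63 p [ 0.4769 -0.3459  0.1094] shift [-0.0021 -0.0023  0.0094] turn 0.004 q7 -0.08
```

```bash
python3 jog.py '[[0,-0.001,-0.001,0.003,0],[0,-0.001,-0.001,0.006,0],[0,-0.001,-0.001,0.01,0],[0,-0.001,-0.001,0.01,0]]';python3 - <<'E'
from h import *
goto(W(X,(-.001,-.0905,.0938)),-.52);s,p,Rt=st();print(s["torque"])
E
```

```text
time_s: 11.97
tool_pos: [0.4756, -0.3475, 0.1021]
eef_rot: [0.002, 0.864, 0.503, -0.0]
force: [-0.1, -0.7, -1.8]
gripper_width: 0.304
grip_force: 60.6
t 11.97 p [ 0.4756 -0.3475  0.1021] shift [-0.0001 -0.002   0.0083] turn 0.003 q7 -0.09
[-0.38329561  0.09870021 -0.05559373]
```

Origin is about 8 mm above the deck, already inside the slot. Continue down.

```bash
python3 jog.py '[[0,0,0,0.004,0],[0,0,0,0.008,0],[0,0,0,0.011,0],[0,0,0,0.012,0],[0,0,0,0.012,0]]';python3 - <<'E'
from h import *
goto(W(X,(-.001,-.0905,.0938)),-.52);s,p,Rt=st();print(s["force"],s["torque"])
E
```

```text
time_s: 12.38
tool_pos: [0.4743, -0.3473, 0.0934]
eef_rot: [0.001, 0.864, 0.503, -0.002]
force: [-13.7, 6.1, 39.4]
gripper_width: 0.304
grip_force: 64.8
t 12.38 p [ 0.4743 -0.3473  0.0934] shift [ 0.0004 -0.0007 -0.0004] turn 0.003 q7 -0.09
[-13.71593474   6.07631257  39.40149687] [ 0.96064054  3.00918868 -0.0323036 ]
```

Jar C is home: height matches and it presses on the deck. Release, rise and remeasure A and B from picture w5 (A ribs (438,6)–(447,70); B ribs (367,62)–(347,122)).

```bash
python3 jog.py '[[0,0,0,-0.002,0],[0.55,0,0,-0.003,0],[0.55,0,0,-0.003,0],[0.55,0,0,-0.003,0],[0.55,0,0,-0.003,0],[0.55,0,0,-0.03,0],[0.55,0,0,-0.07,0],[0.55,0,0,-0.11,0],[0.55,0,0,-0.15,0],[0.55,0,0,-0.18,0]]';python3 - <<'E'
from h import *
f=load("pics/w5.npz");f6=load("pics/w6.npz")
for n,F,r1,r2 in(("A5",f,(438,6),(447,70)),("B5",f,(367,62),(347,122)),("A6",f6,(417,7),(429,70)),("B6",f6,(348,60),(333,121))):
    p,q=atz(F,r1,.056),atz(F,r2,.056);d=p-q;print(n,((p+q)/2).round(4),round(float(np.arctan2(d[1],d[0])%np.pi),3),np.linalg.norm(d).round(3))
goto([.4963,.2125,.25],-.441+2.55-2.21)
E
```

```text
time_s: 13.22
tool_pos: [0.4759, -0.3456, 0.2701]
eef_rot: [0.001, 0.864, 0.504, 0.001]
force: [0.6, -0.8, 0.4]
gripper_width: 0.547
grip_force: 0.0
A5 [0.4973 0.2146 0.056 ] 2.554 0.046
B5 [0.4748 0.1446 0.056 ] 2.001 0.047
A6 [0.4972 0.2139 0.056 ] 2.601 0.048
B6 [0.4742 0.1427 0.056 ] 2.081 0.049
t 13.22 p [ 0.4759 -0.3456  0.2701] shift [ 0.4956 -0.2574  0.0196] turn -0.414 q7 -0.03
```

```bash
python3 jog.py '[[0.55,0.03,-0.016,0,-0.04],[0.55,0.065,-0.034,0,-0.08],[0.55,0.1,-0.052,0,-0.12],[0.55,0.135,-0.07,0,-0.16],[0.55,0.17,-0.088,0,-0.2],[0.55,0.205,-0.106,0,-0.24],[0.55,0.24,-0.125,0,-0.28],[0.55,0.275,-0.143,0,-0.32],[0.55,0.31,-0.161,0,-0.36],[0.55,0.345,-0.179,0,-0.41]]';python3 - <<'E'
from h import *
goto([.4968,.2135,.18],-.09)
E
```

```text
time_s: 14.05
tool_pos: [0.489, 0.0448, 0.2667]
eef_rot: [-0.0, 0.743, 0.67, -0.0]
force: [0.5, -0.8, -0.1]
gripper_width: 0.548
grip_force: 0.0
t 14.05 p [0.489  0.0448 0.2667] shift [ 0.1686 -0.0096  0.0867] turn -0.014 q7 -0.35
```

```bash
python3 jog.py '[[0.55,0.035,-0.002,0.02,-0.01],[0.55,0.07,-0.004,0.04,-0.01],[0.55,0.105,-0.006,0.06,-0.01],[0.55,0.14,-0.008,0.08,-0.01],[0.55,0.168,-0.01,0.087,-0.01],[0.55,0.168,-0.01,0.087,-0.01],[0.55,0.168,-0.01,0.087,-0.01]]';python3 - <<'E'
from h import *
goto([.4968,.2135,.062],-.09);s,p,Rt=st()
f=grab("wrist","pics/w7.png");print(proj(f,[[.4968,.2135,.083],[.475,.1435,.083],p]))
E
```

```text
time_s: 14.63
tool_pos: [0.496, 0.213, 0.179]
eef_rot: [-0.001, 0.739, 0.674, -0.001]
force: [-0.2, -0.1, -0.2]
gripper_width: 0.551
grip_force: 0.0
t 14.63 p [0.496 0.213 0.179] shift [0.0005 0.0011 0.117 ] turn -0.001 q7 -0.79
[[258.34041305 195.7744878 ]
 [239.78358688 278.97792695]
 [256.77289793 252.2077807 ]]
```

View pics/w7.png

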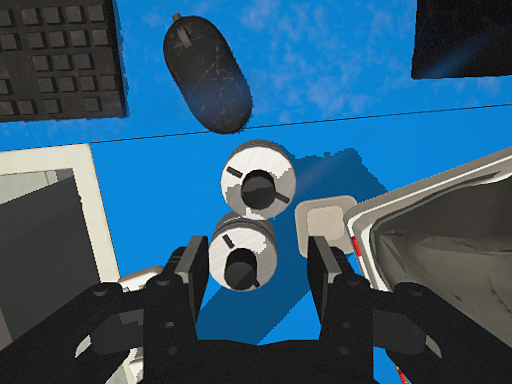

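Knob A at (258,194), ribs (233,172)–(282,198): yaw 2.56, undisturbed. Grasp.

```bash
python3 jog.py '[[0.55,0,0.001,0.04,0],[0.55,0,0.001,0.08,0],[0.55,0,0.001,0.115,0],[0.55,0,0.001,0.115,0],[0,0,0.001,0.115,0],[0,0,0.001,0.115,0],[0,0,0.001,0.115,0],[0,0,0.001,0.115,0],[0,0,0.001,0.115,0]]' 60; python3 jog.py '[[0,0,0,0,0],[0,0,0,-0.04,0],[0,0,0,-0.08,0],[0,0,0,-0.12,0],[0,0,0,-0.16,0],[0,0,0,-0.19,0],[0,0,0,-0.19,0]]'; python3 - <<'E'
from h import *
goto(W(X,(-.001,-.0005,.25)),-.442)
E
```

```text
time_s: 15.43
tool_pos: [0.4993, 0.2109, 0.0667]
eef_rot: [0.001, 0.74, 0.672, 0.001]
force: [-0.4, -0.3, -3.2]
gripper_width: 0.304
grip_force: 58.9
time_s: 16.02
tool_pos: [0.5018, 0.2135, 0.2629]
eef_rot: [0.003, 0.74, 0.672, 0.006]
force: [1.3, 0.3, -2.4]
gripper_width: 0.299
grip_force: 60.7
t 16.02 p [0.5018 0.2135 0.2629] shift [-0.4756  0.056   0.0108] turn 0.346 q7 -0.73
```

```bash
python3 jog.py '[[0,-0.03,0.003,0,0.03],[0,-0.07,0.008,0,0.07],[0,-0.11,0.013,0,0.1],[0,-0.15,0.018,0,0.14],[0,-0.19,0.022,0,0.17],[0,-0.23,0.027,0,0.2],[0,-0.27,0.032,0,0.24],[0,-0.31,0.037,0,0.28],[0,-0.35,0.041,0,0.31],[0,-0.39,0.046,0,0.346]]';python3 jog.py '[[0,-0.025,0.003,0,0],[0,-0.05,0.006,0,0],[0,-0.05,0.006,0,0]]'; python3 - <<'E'
from h import *
s,p,Rt=st();print(s["gripper_width"],s["force"])
goto(W(X,(-.001,-.0005,.13)),-.442)
E
```

```text
time_s: 16.85
tool_pos: [0.5056, -0.1835, 0.2544]
eef_rot: [-0.0, 0.845, 0.534, -0.001]
force: [1.2, 0.3, -3.2]
gripper_width: 0.3
grip_force: 60.5
time_s: 17.1
tool_pos: [0.4872, -0.2367, 0.2537]
eef_rot: [0.0, 0.847, 0.531, -0.003]
force: [0.4, 0.0, -2.7]
gripper_width: 0.301
grip_force: 60.6
0.3009437811871639 [ 0.36147352  0.02558457 -2.71436102]
t 17.1 p [ 0.4872 -0.2367  0.2537] shift [-0.0141  0.0353  0.1237] turn -0.009 q7 -0.16
```

```bash
python3 jog.py '[[0,-0.014,0.033,0,-0.009],[0,-0.014,0.035,0.035,-0.009],[0,-0.014,0.035,0.075,-0.009],[0,-0.014,0.035,0.11,-0.009],[0,-0.014,0.035,0.122,-0.009],[0,-0.014,0.035,0.122,-0.009],[0,-0.014,0.035,0.122,-0.009]]';python3 - <<'E'
from h import *
goto(W(X,(-.001,-.0005,.0967)),-.442)
E
```

```text
time_s: 17.68
tool_pos: [0.5168, -0.257, 0.1336]
eef_rot: [-0.0, 0.842, 0.539, 0.0]
force: [-0.1, -0.0, -1.7]
gripper_width: 0.297
grip_force: 60.7
t 17.68 p [ 0.5168 -0.257   0.1336] shift [-0.0094 -0.0006  0.0369] turn 0.01 q7 -0.19
```

```bash
python3 jog.py '[[0,-0.0095,-0.0005,0,0.01],[0,-0.0095,-0.0005,0.003,0.01],[0,-0.0095,-0.0005,0.006,0.01]]';python3 - <<'E'
from h import *
goto(W(X,(-.001,-.0005,.0967)),-.442)
E
```

```text
time_s: 17.93
tool_pos: [0.5129, -0.2676, 0.1294]
eef_rot: [0.002, 0.846, 0.534, 0.001]
force: [-0.2, 0.3, -2.8]
gripper_width: 0.301
grip_force: 60.8
t 17.93 p [ 0.5129 -0.2676  0.1294] shift [ 0.0019 -0.0018  0.0327] turn -0.003 q7 -0.18
```

```bash
python3 jog.py '[[0,0.001,-0.001,0.006,0],[0,0.001,-0.001,0.012,0],[0,0.001,-0.001,0.018,0],[0,0.001,-0.001,0.022,0],[0,0.001,-0.001,0.022,0]]';python3 - <<'E'
from h import *
goto(W(X,(-.001,-.0005,.0967)),-.442);s,p,Rt=st();print(s["torque"])
E
```

```text
time_s: 18.35
tool_pos: [0.5144, -0.267, 0.1139]
eef_rot: [0.004, 0.845, 0.534, 0.0]
force: [-10.3, 0.2, 42.3]
gripper_width: 0.302
grip_force: 68.1
t 18.35 p [ 0.5144 -0.267   0.1139] shift [ 0.0007 -0.0028  0.0172] turn -0.002 q7 -0.2
[0.93517323 3.17378032 0.15123244]
```

Resting about 17 mm up, on the head's rim and a few mm off. Ease up and correct sideways.

```bash
python3 jog.py '[[0,0,0,-0.004,0],[0,0.001,-0.003,-0.004,0],[0,0.001,-0.003,-0.004,0],[0,0.001,-0.003,-0.002,0],[0,0.001,-0.003,-0.002,0]]';python3 - <<'E'
from h import *
goto(W(X,(-.001,-.0005,.0967)),-.442);s,p,Rt=st();print(s["torque"])
E
```

```text
time_s: 18.77
tool_pos: [0.5135, -0.2655, 0.1145]
eef_rot: [0.006, 0.845, 0.534, 0.002]
force: [-4.9, -1.4, 29.7]
gripper_width: 0.299
grip_force: 65.3
t 18.77 p [ 0.5135 -0.2655  0.1145] shift [-0.0002 -0.0015  0.0178] turn -0.002 q7 -0.2
[0.06267543 1.48232433 0.04447217]
```

```bash
python3 jog.py '[[0,0,-0.001,-0.002,0],[0,-0.001,-0.0015,-0.002,0],[0,-0.002,-0.0015,-0.001,0],[0,-0.003,-0.0015,-0.001,0],[0,-0.003,-0.0015,0,0]]';python3 - <<'E'
from h import *
goto(W(X,(-.001,-.0005,.0967)),-.442);s,p,Rt=st();print(s["torque"])
E
```

```text
time_s: 19.18
tool_pos: [0.5124, -0.2666, 0.1144]
eef_rot: [0.006, 0.845, 0.534, 0.003]
force: [-3.6, -0.5, 33.4]
gripper_width: 0.304
grip_force: 65.2
t 19.18 p [ 0.5124 -0.2666  0.1144] shift [ 0.0012 -0.001   0.0177] turn -0.001 q7 -0.19
[0.47214574 0.95966099 0.0164979 ]
```

```bash
python3 jog.py '[[0,0,0,-0.002,0],[0,-0.002,-0.001,-0.002,0],[0,-0.003,-0.001,-0.001,0],[0,-0.003,-0.001,0.001,0],[0,-0.003,-0.001,0.001,0]]';python3 - <<'E'
from h import *
goto(W(X,(-.001,-.0005,.0967)),-.442);s,p,Rt=st();print(s["force"],s["torque"])
f=grab("wrist","pics/w8.png"); j=W(X,(-.001,-.002,0)); print(proj(f,[[j[0],j[1],.085+.018],[j[0],j[1],.113+.018]]))
crop(f["img"],150,120,370,330,2.6,"pics/w8c.png")
E
```

```text
time_s: 19.6
tool_pos: [0.5117, -0.2683, 0.1142]
eef_rot: [0.006, 0.845, 0.534, 0.004]
force: [-2.0, -0.1, 30.0]
gripper_width: 0.302
grip_force: 64.9
t 19.6 p [ 0.5117 -0.2683  0.1142] shift [ 0.003  -0.001   0.0175] turn -0.001 q7 -0.19
[-2.01642373 -0.11757025 30.0329476 ] [0.75644792 0.47198354 0.02967503]
[[255.04552007 240.05570832]
 [255.58824792 266.67874054]]
```

View pics/w8c.png

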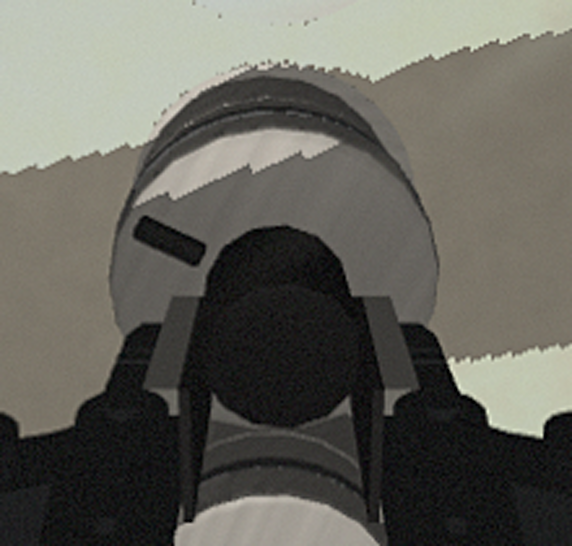

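The shoulder disc centre is at about (255,231) and knob top at (258,256). The predictions for a centred jar are (255,240) and (256,267), so the jar sits about 4 mm too far along tool +x. Lift slightly, shift and lower again.

```bash
python3 jog.py '[[0,0,0,-0.006,0],[0,0,0,-0.008,0],[0,-0.004,-0.001,-0.008,0],[0,-0.004,-0.001,-0.008,0],[0,-0.004,-0.001,-0.008,0]]';python3 - <<'E'
from h import *
goto(W(X,(-.001,-.0045,.0967)),-.442);s,p,Rt=st();print(s["force"],s["torque"])
E
python3 jog.py '[[0,0,0,0.002,0],[0,0,0,0.005,0],[0,0,0,0.008,0],[0,0,0,0.008,0]]';python3 - <<'E'
from h import *
goto(W(X,(-.001,-.0045,.0967)),-.442);s,p,Rt=st();print(s["force"],s["torque"])
E
```

```text
time_s: 20.07
tool_pos: [0.5046, -0.2698, 0.1152]
eef_rot: [0.002, 0.845, 0.535, 0.002]
force: [5.1, 0.4, 3.1]
gripper_width: 0.302
grip_force: 61.2
t 20.07 p [ 0.5046 -0.2698  0.1152] shift [0.0034 0.0049 0.0185] turn -0.001 q7 -0.18
[5.08533974 0.40086483 3.08812901] [ 0.00792226 -1.47634106  0.01986072]
time_s: 20.4
tool_pos: [0.5061, -0.2715, 0.1139]
eef_rot: [0.004, 0.845, 0.534, 0.002]
force: [-4.1, 1.5, 39.3]
gripper_width: 0.303
grip_force: 66.9
t 20.4 p [ 0.5061 -0.2715  0.1139] shift [0.0044 0.0028 0.0172] turn -0.002 q7 -0.18
[-4.12393452  1.54186556 39.25191931] [1.12026249 1.44240344 0.10689901]
```

```bash
python3 jog.py '[[0,0,0,-0.008,0],[0,0,0,-0.012,0],[0,0.004,0.003,-0.012,0],[0,0.004,0.003,-0.012,0],[0,0.004,0.003,-0.012,0],[0,0.004,0.003,-0.012,0]]';python3 - <<'E'
from h import *
goto(W(X,(-.001,-.0045,.0967)),-.442);s,p,Rt=st();print(s["force"],s["torque"])
f=grab("wrist","pics/w9.png");g=cv2.cvtColor(f["img"],cv2.COLOR_RGB2GRAY)
print(proj(f,[p+[0,0,.0163],p+[0,0,-.0117]]).round(1))
# knob side: columns through centre
for u in(246,252,258): print(u,[(v,int(g[v,u])) for v in range(160,300,4)])
for v in(200,210,220): r=g[v].astype(int); print(v,r[180:330:3])
E
```

```text
time_s: 20.9
tool_pos: [0.5062, -0.2677, 0.1176]
eef_rot: [0.0, 0.845, 0.534, -0.0]
force: [4.2, -2.7, -2.7]
gripper_width: 0.302
grip_force: 60.5
t 20.9 p [ 0.5062 -0.2677  0.1176] shift [0.0009 0.0045 0.0209] turn -0.001 q7 -0.18
[ 4.20192062 -2.67233415 -2.72652684] [-0.68849828 -1.21345453  0.01575998]
[[256.6 269.4]
 [256.8 242.4]]
246 [(160, 60), (164, 37), (168, 60), (172, 143), (176, 186), (180, 183), (184, 179), (188, 98), (192, 105), (196, 104), (200, 105), (204, 103), (208, 97), (212, 24), (216, 17), (220, 12), (224, 25), (228, 15), (232, 27), (236, 28), (240, 26), (244, 28), (248, 25), (252, 19), (256, 19), (260, 19), (264, 24), (268, 24), (272, 12), (276, 29), (280, 20), (284, 95), (288, 52), (292, 50), (296, 42)]
252 [(160, 61), (164, 39), (168, 55), (172, 166), (176, 180), (180, 182), (184, 176), (188, 109), (192, 106), (196, 105), (200, 104), (204, 101), (208, 72), (212, 21), (216, 22), (220, 27), (224, 24), (228, 27), (232, 30), (236, 23), (240, 29), (244, 27), (248, 21), (252, 20), (256, 29), (260, 24), (264, 29), (268, 24), (272, 21), (276, 21), (280, 21), (284, 90
[... 356 characters left out ...]
(272, 26), (276, 28), (280, 14), (284, 74), (288, 48), (292, 27), (296, 58)]
200 [116 115 116 120 121 119 129  56  90  97  95  95  95  99  98  98  99  98
 100  97  97 102 105 104 104 106 102 102 106 103 105 110 108 104 105 105
 105 105 107 104 106 106 104 100  51 105 117 115 113 116]
210 [119 119 118 120 119 107  89 101  26  27  28  27  12   2  89 101 101  94
  94  98 101  98  22  15  21  20  30  24  20  28 105 109 102 100 102 101
 103 103 102 105 103 104 100 104 107  90 117 116 115 119]
220 [120 119 120 120 120  86  95  96  91  98  98  95 103  50  18  21  47 102
  24  21  26  16  12  26  27  20  26  20  19  23  19  17  18   9 103 102
 100 100  99 100 100 101 102 104 101 101  52 116 118 111]
```

In hand, jar A sits about 5 mm further along tool x than jar C did. The target is now mixer (−0.001, −0.0055): shift tool y by +4.5 mm and lower.

```bash
python3 jog.py '[[0,0,0.0045,0,0],[0,0,0.0045,0,0],[0,0,0.0045,0,0],[0,0,0.0045,0.003,0],[0,0,0.0045,0.006,0],[0,0,0.0045,0.008,0],[0,0,0.0045,0.008,0]]';python3 - <<'E'
from h import *
goto(W(X,(-.001,-.0055,.0967)),-.442);s,p,Rt=st();print(s["force"],s["torque"])
E
```

```text
time_s: 21.53
tool_pos: [0.51, -0.2698, 0.1141]
eef_rot: [0.0, 0.845, 0.534, -0.001]
force: [-5.9, 1.7, 21.8]
gripper_width: 0.303
grip_force: 64.7
t 21.53 p [ 0.51   -0.2698  0.1141] shift [0.0002 0.0001 0.0174] turn -0.002 q7 -0.19
[-5.94519132  1.65363385 21.80986544] [0.78025013 2.09838795 0.06251133]
```

```bash
python3 jog.py '[[0,0,0,-0.002,0],[0,0.001,0,-0.002,0],[0,0.002,0,-0.001,0],[0,0.003,0,-0.001,0],[0,0.003,0,0,0],[0,0.003,0,0,0]]';python3 - <<'E'
from h import *
goto(W(X,(-.001,-.0055,.0967)),-.442);s,p,Rt=st();print(s["force"],s["torque"])
E
python3 jog.py '[[0,0,0,-0.002,0],[0,0.001,0,-0.002,0],[0,0.002,0,-0.001,0],[0,0.003,0,-0.001,0],[0,0.003,0,0,0],[0,0.003,0,0,0]]';python3 - <<'E'
from h import *
goto(W(X,(-.001,-.0055,.0967)),-.442);s,p,Rt=st();print(s["force"],s["torque"])
E
```

```text
time_s: 22.03
tool_pos: [0.5108, -0.2682, 0.1143]
eef_rot: [0.001, 0.845, 0.534, -0.002]
force: [-6.6, -0.8, 22.7]
gripper_width: 0.299
grip_force: 64.8
t 22.03 p [ 0.5108 -0.2682  0.1143] shift [-0.0016  0.0001  0.0176] turn -0.002 q7 -0.19
[-6.57366011 -0.78320799 22.66512499] [0.39501583 2.24662354 0.10781756]
time_s: 22.53
tool_pos: [0.5116, -0.2665, 0.1144]
eef_rot: [0.001, 0.846, 0.534, -0.002]
force: [-7.4, -1.4, 22.8]
gripper_width: 0.3
grip_force: 64.9
t 22.53 p [ 0.5116 -0.2665  0.1144] shift [-0.0034  0.0001  0.0177] turn -0.002 q7 -0.2
[-7.36118029 -1.44687754 22.83946291] [-0.03973453  2.46462076  0.15119622]
```

```bash
cat > fitj.py <<'E'
from h import *
from scipy.optimize import minimize
def gradim(f):
    g=cv2.GaussianBlur(cv2.cvtColor(f["img"],cv2.COLOR_RGB2GRAY),(0,0),1).astype(np.float32)
    return np.minimum(np.hypot(cv2.Sobel(g,cv2.CV_32F,1,0),cv2.Sobel(g,cv2.CV_32F,0,1)),120)
def score(G,f,c,r,arc):
    P=proj(f,np.c_[c[0]+r*np.cos(arc),c[1]+r*np.sin(arc),np.full(len(arc),c[2])]).astype(np.float32)
    return cv2.remap(G,P[:,0].reshape(-1,1),P[:,1].reshape(-1,1),cv2.INTER_LINEAR).mean()
E
python3 - <<'E'
from fitj import *
f=load("pics/w5.npz");G=gradim(f);arc=np.linspace(0,2*np.pi,91)
for nm,z,rs in(("shoulder",.055,np.arange(.028,.0345,.0005)),("knobtop",.083,np.arange(.010,.0155,.0005))):
    best=sorted([(score(G,f,(.4645+dx,.038+dy,z),r,arc),r,dx,dy) for r in rs for dx in np.arange(-.004,.0041,.001) for dy in np.arange(-.004,.0041,.001)],reverse=True)[:4]
    print(nm,np.round(best,4).tolist())
# in-hand fits in tool frame
def hand(name,zr):
    f=load(name);Gd=gradim(f)
    # camera pose rel tool is rigid: recover tool pose from camera pose
    Rc=rot(f["rotation"])
    return f,Gd
s,p,Rt=st();f=grab("wrist","pics/w10.png");print("tool",p.round(4),"cam in tool",(Rt.T@(f["origin"]-p)).round(4));Rr=Rt.T@rot(f["rotation"]);print(Rr.round(3).tolist())
np.savez("camtool.npz",R=Rr,o=Rt.T@(f["origin"]-p))
E
```

```text
shoulder [[119.5666, 0.0315, -0.001, -0.001], [119.0155, 0.032, -0.001, -0.001], [118.2272, 0.031, -0.001, -0.001], [117.8529, 0.032, -0.002, -0.001]]
knobtop [[111.2279, 0.015, -0.003, 0.001], [108.5764, 0.0145, -0.003, 0.001], [106.4641, 0.0135, -0.001, -0.001], [105.6861, 0.015, -0.002, 0.001]]
tool [ 0.5116 -0.2665  0.1144] cam in tool [ 0.069   0.0004 -0.1412]
[[-0.0, 0.962, 0.272], [1.0, 0.0, -0.0], [-0.0, 0.272, -0.962]]
```

```bash
cat >> fitj.py <<'E'
ct=np.load("camtool.npz")
def inhand(name,r=.0315):
    f=load(name);G=gradim(f);f=dict(f,origin=ct["o"],rotation=ct["R"]);arc=np.radians(np.linspace(-65,65,60))
    b=(0,)
    for st_,c0 in((.002,(0,0,.01)),(.0005,None)):
        c0=c0 or b[1]; n=8 if st_>.001 else 5
        for cz in c0[2]+st_*np.arange(-n,n+1):
            for cx in c0[0]+st_*np.arange(-n,n+1):
                for cy in c0[1]+st_*np.arange(-2,3):
                    s=score(G,f,(cx,cy,cz),r,arc)
                    if s>b[0]: b=(s,(cx,cy,cz))
    return b
E
python3 - <<'E'
from fitj import *
for n in("w6","w8","w9","w10"): b=inhand(f"pics/{n}.npz"); print(n,round(float(b[0]),1),np.round(b[1],4))
E
```

```text
w6 120.0 [0.002 0.    0.008]
w8 105.9 [0.008 0.    0.005]
w9 108.3 [ 0.006  -0.0005  0.015 ]
w10 103.9 [ 0.0055 -0.001   0.0125]
```

```bash
python3 jog.py '[[0,-0.002,0,-0.001,0],[0,-0.002,0,-0.001,0.06],[0,-0.002,0,-0.001,0.12],[0,-0.002,0,-0.001,0.18],[0,-0.002,0,-0.001,0.24],[0,-0.002,0,-0.001,0.3]]';python3 - <<'E'
from h import *
goto(W(X,(-.001,-.004,.0967)),-.442);s,p,Rt=st();print(s["force"],s["torque"])
E
python3 jog.py '[[0,0,0,0,-0.1],[0,0,0,0,-0.2],[0,0,0,0,-0.3],[0,0,0,0,-0.38],[0,0,0,0,-0.46],[0,0,0,0,-0.54],[0,0,0,0,-0.6]]';python3 - <<'E'
from h import *
goto(W(X,(-.001,-.004,.0967)),-.442);s,p,Rt=st();print(s["force"],s["torque"])
E
```

```text
time_s: 23.08
tool_pos: [0.5099, -0.2676, 0.1141]
eef_rot: [0.0, 0.916, 0.4, -0.003]
force: [-5.6, -0.9, 16.4]
gripper_width: 0.302
grip_force: 63.9
t 23.08 p [ 0.5099 -0.2676  0.1141] shift [0.0001 0.0012 0.0174] turn -0.305 q7 -0.47
[-5.60723813 -0.85373529 16.41742063] [0.01329759 2.2342396  0.11528736]
time_s: 23.67
tool_pos: [0.5146, -0.2669, 0.1123]
eef_rot: [0.003, 0.755, 0.656, 0.002]
force: [4.4, -2.0, -2.5]
gripper_width: 0.3
grip_force: 60.6
t 23.67 p [ 0.5146 -0.2669  0.1123] shift [-0.002  -0.0036  0.0156] turn 0.302 q7 0.08
[ 4.39785165 -2.04533754 -2.45035882] [-0.57626429 -1.32235307 -0.09621198]
```

The contact has gone, so the jar has dropped in. Lower and see how far.

```bash
python3 jog.py '[[0,0,0,0.002,0],[0,0,0,0.004,0],[0,0,0,0.006,0],[0,0,0,0.006,0]]';python3 - <<'E'
from h import *
goto(W(X,(-.001,-.004,.0967)),-.442);s,p,Rt=st();print(s["force"],s["torque"])
E
```

```text
time_s: 24.0
tool_pos: [0.5138, -0.2674, 0.1074]
eef_rot: [0.003, 0.756, 0.654, 0.0]
force: [1.9, -3.3, 7.4]
gripper_width: 0.3
grip_force: 61.9
t 24.0 p [ 0.5138 -0.2674  0.1074] shift [-0.0014 -0.0029  0.0107] turn 0.297 q7 0.08
[ 1.94381102 -3.31231639  7.41040762] [-0.73404411 -0.55411442  0.03324202]
```

Now it's in the bore, resting on the keys. Turn back towards the slot under light pressure.

```bash
python3 jog.py '[[0,0,0,0.001,0.06],[0,0,0,0.001,0.12],[0,0,0,0.001,0.18],[0,0,0,0.001,0.24],[0,0,0,0.001,0.3],[0,0,0,0.001,0.3]]';python3 - <<'E'
from h import *
goto(W(X,(-.001,-.004,.0967)),-.442);s,p,Rt=st();print(s["force"],s["torque"])
E
```

```text
time_s: 24.5
tool_pos: [0.5122, -0.268, 0.1049]
eef_rot: [0.002, 0.846, 0.533, -0.0]
force: [3.5, -4.4, -0.4]
gripper_width: 0.302
grip_force: 61.0
t 24.5 p [ 0.5122 -0.268   0.1049] shift [-0.001  -0.0012  0.0082] turn -0.005 q7 -0.2
[ 3.45201593 -4.42265602 -0.40813432] [-1.32452868 -0.65248235  0.08335727]
```

Contact is lost again at z 0.105, which means it's in the slot. Lower to the deck.

```bash
python3 jog.py '[[0,0,0,0.003,0],[0,0,0,0.006,0],[0,0,0,0.009,0],[0,0,0,0.011,0],[0,0,0,0.011,0]]';python3 - <<'E'
from h import *
goto(W(X,(-.001,-.004,.0967)),-.442);s,p,Rt=st();print(s["force"],s["torque"])
E
```

```text
time_s: 24.92
tool_pos: [0.5117, -0.2691, 0.0964]
eef_rot: [0.002, 0.846, 0.533, -0.001]
force: [-5.1, -4.1, 18.2]
gripper_width: 0.307
grip_force: 63.0
t 24.92 p [ 0.5117 -0.2691  0.0964] shift [ 0.0002 -0.0011 -0.0003] turn -0.004 q7 -0.2
[-5.14663548 -4.06469611 18.18615284] [-1.08703325  0.71589551  0.03035484]
```

```bash
python3 jog.py '[[0,0,0,0.002,0],[0,0,0,0.003,0],[0,0,0,0.003,0]]';python3 - <<'E'
from h import *
goto(W(X,(-.001,-.004,.0967)),-.442);s,p,Rt=st();print(s["force"],s["torque"])
f=grab("wrist","pics/w11.png");from fitj import inhand;b=inhand("pics/w11.npz");print(b,"shoulder z",p[2]-b[1][2])
E
```

```text
time_s: 25.17
tool_pos: [0.5116, -0.2695, 0.0961]
eef_rot: [0.003, 0.846, 0.533, -0.002]
force: [-10.5, -3.3, 34.2]
gripper_width: 0.302
grip_force: 64.8
t 25.17 p [ 0.5116 -0.2695  0.0961] shift [ 0.0007 -0.0012 -0.0006] turn -0.005 q7 -0.2
[-10.54788865  -3.29275288  34.24048039] [-0.58331251  2.0766041   0.02864101]
(np.float32(107.69636), (np.float64(0.006), np.float64(-0.0005), np.float64(0.0145))) shoulder z 0.08164146170753271
```

Firm contact at home height: jar A is home. Release and go for B.

```bash
python3 jog.py '[[0,0,0,-0.004,0],[0.55,0,0,-0.005,0],[0.55,0,0,-0.005,0],[0.55,0,0,-0.005,0],[0.55,0,0,-0.005,0],[0.55,0,0,-0.03,0],[0.55,0,0,-0.07,0],[0.55,0,0,-0.11,0],[0.55,0,0,-0.15,0],[0.55,0,0,-0.17,0]]';python3 - <<'E'
from h import *
goto([.4755,.146,.18],-.38)
E
```

```text
time_s: 26.05
tool_pos: [0.5137, -0.2655, 0.2648]
eef_rot: [0.002, 0.845, 0.535, 0.002]
force: [0.8, 0.1, 1.0]
gripper_width: 0.548
grip_force: 0.0
t 26.05 p [ 0.5137 -0.2655  0.2648] shift [ 0.3555 -0.2112  0.0838] turn -0.062 q7 -0.13
```

```bash
python3 jog.py '[[0.55,0.03,-0.018,0,0],[0.55,0.065,-0.039,0,0],[0.55,0.1,-0.06,0,0],[0.55,0.135,-0.08,0,0],[0.55,0.17,-0.101,0,-0.02],[0.55,0.205,-0.122,0,-0.04],[0.55,0.24,-0.143,0.02,-0.06],[0.55,0.275,-0.164,0.04,-0.062],[0.55,0.31,-0.184,0.06,-0.062],[0.55,0.335,-0.199,0.08,-0.062]]';python3 jog.py '[[0.55,0.02,-0.012,0.004,0],[0.55,0.02,-0.012,0.004,0],[0.55,0.02,-0.012,0.004,0]]';python3 - <<'E'
from fitj import *
goto([.4755,.146,.062],-.38)
f=grab("wrist","pics/w12.png");G=gradim(f);arc=np.linspace(0,2*np.pi,91)
best=sorted([(score(G,f,(.475+dx,.145+dy,.055),.0315,arc),dx,dy) for dx in np.arange(-.02,.0201,.001) for dy in np.arange(-.02,.0201,.001)],reverse=True)[:4]
print(np.round(best,4).tolist())
crop(f["img"],160,110,360,280,3,"pics/w12c.png")
E
```

```text
time_s: 26.88
tool_pos: [0.4754, 0.121, 0.1821]
eef_rot: [-0.0, 0.828, 0.561, 0.0]
force: [0.8, 0.1, 0.3]
gripper_width: 0.553
grip_force: 0.0
time_s: 27.13
tool_pos: [0.471, 0.1431, 0.1777]
eef_rot: [-0.001, 0.827, 0.562, -0.001]
force: [-0.0, -0.6, -0.6]
gripper_width: 0.547
grip_force: 0.0
t 27.13 p [0.471  0.1431 0.1777] shift [0.0044 0.0034 0.1157] turn 0.003 q7 -0.91
[[118.4233, 0.0, 0.0], [117.325, 0.0, 0.001], [115.9637, 0.001, 0.001], [115.0115, 0.001, 0.0]]
```

View pics/w12c.png

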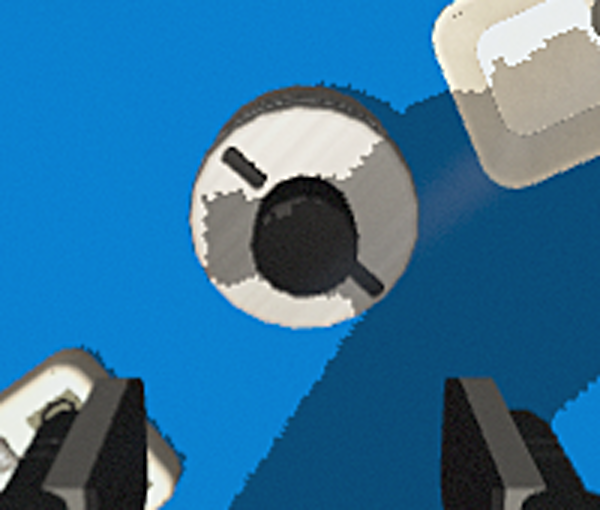

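```bash
python3 - <<'E'
from h import *
for n,a,b in(("w12",(236.5,161.5),(285.8,205.8)),("w7",(233,172),(282,198)),("w5",(231,181),(285,193))):
    f=load(f"pics/{n}.npz");p,q=atz(f,a,.056),atz(f,b,.056);d=p-q;print(n,((p+q)/2).round(4),np.arctan2(d[1],d[0])%np.pi)
f=load("pics/w3.npz") # slot edges
k=260/72.;kv=260/56.
c=proj(f,[W(X,(0,y,.054)) for y in(-.09,0,.09)]).round().astype(int)
for i,(a,b) in enumerate((((90,140),(155,160)),((125,98),(177,127)),((125,55),(180,110)))):
    u,v=c[i];v0=max(v-36,0);kk=260/(v+36-v0)
    P=[atz(f,(u-36+e[0]/k,v0+e[1]/kk),.046) for e in(a,b)];d=P[0]-P[1];print(i,np.arctan2(d[1],d[0])%np.pi)
goto([.475,.145,.064],-.38)
E
```

```text
w12 [0.4755 0.145  0.056 ] 2.0197773610769434
w7 [0.4965 0.2151 0.056 ] 2.5501521815554464
w5 [0.4643 0.037  0.056 ] 0.46808911825254196
0 2.3804942646830467
1 2.1947627127179627
2 2.068983514943044
t 27.18 p [0.4719 0.1415 0.1781] shift [0.0045 0.0017 0.1141] turn 0.0 q7 -0.91
```

Jar B undisturbed at (0.475, 0.145), yaw 2.02. Grasp.

```bash
python3 jog.py '[[0.55,0.0045,0.002,0.04,0],[0.55,0.0045,0.002,0.08,0],[0.55,0.0045,0.002,0.114,0],[0.55,0.0045,0.002,0.114,0],[0.55,0.0045,0.002,0.114,0],[0,0.0045,0.002,0.114,0],[0,0.0045,0.002,0.114,0],[0,0.0045,0.002,0.114,0],[0,0.0045,0.002,0.114,0],[0,0.0045,0.002,0.114,0]]' 80; python3 - <<'E'
from h import *
goto([.475,.145,.064],-.38)
E
python3 jog.py '[[0,0,0,0,0],[0,0,0,-0.04,0],[0,0,0,-0.08,0],[0,0,0,-0.12,0],[0,0,0,-0.16,0],[0,0,0,-0.19,0],[0,0,0,-0.19,0]]'; python3 - <<'E'
from fitj import *
grab("wrist","pics/w13.png");print(inhand("pics/w13.npz"))
goto(W(X,(-.0005,.091,.25)),-.38)
E
```

```text
time_s: 28.02
tool_pos: [0.4776, 0.1455, 0.0671]
eef_rot: [0.001, 0.828, 0.56, 0.002]
force: [-2.2, -0.0, 7.2]
gripper_width: 0.293
grip_force: 78.3
t 28.02 p [0.4776 0.1455 0.0671] shift [-0.0015 -0.0022  0.0031] turn -0.001 q7 -1.05
time_s: 28.6
tool_pos: [0.48, 0.1468, 0.2624]
eef_rot: [0.003, 0.828, 0.56, 0.007]
force: [0.9, 1.1, -3.3]
gripper_width: 0.292
grip_force: 80.5
(np.float32(119.78714), (np.float64(0.0), np.float64(-0.0005), np.float64(0.013000000000000001)))
t 28.65 p [0.4783 0.1459 0.2589] shift [-0.2776  0.1904  0.0093] turn -0.001 q7 -0.86
```

```bash
python3 jog.py '[[0,-0.03,0.021,0,0],[0,-0.062,0.042,0,0],[0,-0.094,0.064,0,0],[0,-0.126,0.086,0,0],[0,-0.158,0.108,0,0],[0,-0.19,0.13,0,0],[0,-0.222,0.152,0,0],[0,-0.255,0.175,0,0],[0,-0.278,0.19,0,0],[0,-0.278,0.19,0,0]]';python3 jog.py '[[0,0,0,0.04,0],[0,0,0,0.08,0],[0,0,0,0.11,0],[0,0,0,0.118,0],[0,0,0,0.118,0]]'; python3 - <<'E'
from h import *
s,p,Rt=st();print(s["gripper_width"],s["force"])
goto(W(X,(-.0005,.091,.0971)),-.38)
E
```

```text
time_s: 29.48
tool_pos: [0.5472, -0.1932, 0.2519]
eef_rot: [0.001, 0.831, 0.556, -0.003]
force: [-1.0, -1.9, -3.5]
gripper_width: 0.287
grip_force: 80.2
time_s: 29.9
tool_pos: [0.5456, -0.1828, 0.1328]
eef_rot: [-0.003, 0.828, 0.561, -0.003]
force: [0.1, -0.2, -2.7]
gripper_width: 0.291
grip_force: 79.9
0.2907315564763768 [ 0.0655727  -0.2389883  -2.72688813]
t 29.9 p [ 0.5456 -0.1828  0.1328] shift [0.0024 0.0061 0.0357] turn -0.0 q7 -0.31
```

```bash
python3 jog.py '[[0,0.0015,0.0055,0,0],[0,0.0015,0.0055,0,0],[0,0.0015,0.0055,0,0],[0,0.0015,0.0055,0,0]]'; python3 - <<'E'
from h import *
goto(W(X,(-.0005,.091,.0971)),-.38)
E
```

```text
time_s: 30.23
tool_pos: [0.5561, -0.1846, 0.1387]
eef_rot: [0.001, 0.828, 0.56, 0.001]
force: [0.1, 0.3, -3.1]
gripper_width: 0.29
grip_force: 80.0
t 30.23 p [ 0.5561 -0.1846  0.1387] shift [ 0.0002 -0.0049  0.0415] turn -0.001 q7 -0.31
```

```bash
python3 jog.py '[[0,0,-0.003,0,0],[0,0,-0.003,0,0],[0,0,-0.003,0,0],[0,0,-0.003,0.006,0],[0,0,-0.003,0.012,0],[0,0,-0.003,0.012,0],[0,0,-0.003,0.012,0],[0,0,-0.003,0.012,0]]'; python3 - <<'E'
from h import *
goto(W(X,(-.0005,.091,.0971)),-.38)
E
```

```text
time_s: 30.9
tool_pos: [0.5518, -0.1832, 0.1244]
eef_rot: [-0.0, 0.828, 0.56, -0.0]
force: [0.6, 0.6, -3.3]
gripper_width: 0.295
grip_force: 80.0
t 30.9 p [ 0.5518 -0.1832  0.1244] shift [ 0.0004 -0.0002  0.0273] turn -0.001 q7 -0.31
```

```bash
python3 jog.py '[[0,0,0,0.004,0],[0,0,0,0.008,0],[0,0,0,0.012,0],[0,0,0,0.015,0],[0,0,0,0.016,0],[0,0,0,0.016,0]]'; python3 - <<'E'
from h import *
goto(W(X,(-.0005,.091,.0971)),-.38);s,p,Rt=st();print(s["torque"])
E
```

```text
time_s: 31.4
tool_pos: [0.5519, -0.1837, 0.1083]
eef_rot: [0.0, 0.828, 0.56, -0.0]
force: [0.9, -1.7, -4.2]
gripper_width: 0.294
grip_force: 80.1
t 31.4 p [ 0.5519 -0.1837  0.1083] shift [ 0.0009 -0.0004  0.0112] turn -0.001 q7 -0.32
[-0.43838518 -0.28062467 -0.0286455 ]
```

No contact at 11 mm, so it's in the bore and about at key level. Continue down.

```bash
python3 jog.py '[[0,0,0,0.003,0],[0,0,0,0.006,0],[0,0,0,0.008,0],[0,0,0,0.008,0]]'; python3 - <<'E'
from h import *
goto(W(X,(-.0005,.091,.0971)),-.38);s,p,Rt=st();print(s["torque"])
E
```

```text
time_s: 31.73
tool_pos: [0.5519, -0.1835, 0.1003]
eef_rot: [0.0, 0.828, 0.56, -0.0]
force: [0.3, -1.8, -4.4]
gripper_width: 0.293
grip_force: 80.0
t 31.73 p [ 0.5519 -0.1835  0.1003] shift [ 0.0007 -0.0004  0.0032] turn -0.001 q7 -0.33
[-0.41746138 -0.3981484   0.00689881]
```

```bash
python3 jog.py '[[0,0,0,0.003,0],[0,0,0,0.005,0],[0,0,0,0.006,0],[0,0,0,0.006,0]]'; python3 jog.py '[[0,0,0,-0.002,0],[0.55,0,0,-0.003,0],[0.55,0,0,-0.003,0],[0.55,0,0,-0.003,0],[0.55,0,0,-0.003,0],[0.55,0,0,-0.03,0],[0.55,0,0,-0.07,0],[0.55,0,0,-0.11,0],[0.55,0,0,-0.15,0],[0.55,0,0,-0.19,0]]';python3 - <<'E'
from h import *
goto(W(X,(0,-.075,.34)),X[2])
E
```

```text
time_s: 32.07
tool_pos: [0.5521, -0.1836, 0.0973]
eef_rot: [0.001, 0.828, 0.56, -0.0]
force: [-4.2, -1.0, 12.9]
gripper_width: 0.295
grip_force: 82.1
time_s: 32.9
tool_pos: [0.5515, -0.1828, 0.2865]
eef_rot: [-0.0, 0.828, 0.561, -0.0]
force: [0.9, -0.6, -0.0]
gripper_width: 0.546
grip_force: 0.0
t 32.9 p [ 0.5515 -0.1828  0.2865] shift [-0.1655 -0.0094 -0.0536] turn 0.061 q7 -0.24
```

```bash
python3 jog.py '[[0.55,-0.04,-0.002,-0.03,0.06],[0.55,-0.08,-0.004,-0.053,0.06],[0.55,-0.12,-0.007,-0.053,0.06],[0.55,-0.155,-0.009,-0.053,0.06],[0.55,-0.165,-0.009,-0.053,0.06],[0.55,-0.165,-0.009,-0.053,0.06],[0.55,-0.165,-0.009,-0.053,0.06],[0.55,-0.165,-0.009,-0.053,0.06]]';python3 - <<'E'
from fitj import *
s,p,Rt=st();print(p)
f=grab("wrist","pics/w14.png");G=gradim(f);arc=np.linspace(0,2*np.pi,91)
for y in(-.09,0,.09):
    best=sorted([(score(G,f,W(X,(dx,y+dy,z)),.0315,arc),z,dx,dy) for z in(.085,.091,.097,.105) for dx in np.arange(-.008,.0081,.001) for dy in np.arange(-.008,.0081,.001)],reverse=True)[:6]
    print(y,np.round(best,3).tolist())
g=cv2.cvtColor(f["img"],cv2.COLOR_RGB2GRAY)
for q in(.15,.2,.25,.3): print(q,proj(f,[W(X,(.07+.135*np.sin(q),y,.12+.135*np.cos(q))) for y in(0,.05)]).round(1).tolist())
v=int(proj(f,W(X,(.1,0,.25)))[0][1]);print(v,g[v,350:450].tolist())
E
```

```text
time_s: 33.57
tool_pos: [0.483, -0.3312, 0.3373]
eef_rot: [-0.001, 0.844, 0.536, 0.0]
force: [0.4, 1.2, -0.7]
gripper_width: 0.553
grip_force: 0.0
[ 0.48303079 -0.33118859  0.33734902]
-0.09 [[96.198, 0.091, -0.003, 0.001], [95.359, 0.091, -0.002, 0.001], [94.676, 0.097, -0.003, 0.003], [94.545, 0.097, -0.003, 0.002], [92.806, 0.097, -0.001, 0.003], [92.732, 0.097, -0.002, 0.002]]
0 [[97.493, 0.091, -0.002, 0.001], [97.111, 0.085, -0.001, 0.001], [95.995, 0.085, -0.002, 0.001], [95.135, 0.091, -0.001, 0.001], [94.935, 0.085, 0.0, 0.001], [94.894, 0.097, -0.002, 0.0]]
0.09 [[75.874, 0.097, -0.002, -0.005], [74.833, 0.091, -0.003, -0.005], [74.544, 0.091, -0.003, -0.004], [74.425, 0.085, -0.003, -0.003], [73.734, 0.085, 0.0, -0.002], [73.059, 0.105, -0.002, -0.006]]
0.15 [[390.0, 98.6], [398.2, 17.1]]
0.2 [[399.1, 98.7], [407.7, 17.7]]
0.25 [[407.7, 98.8], [416.8, 18.5]]
0.3 [[415.8, 99.0], [425.3, 19.4]]
98 [29, 16, 27, 23, 23, 25, 38, 31, 24, 89, 162, 171, 170, 166, 163, 161, 164, 145, 84, 78, 82, 80, 81, 80, 81, 81, 79, 80, 82, 80, 82, 80, 82, 80, 81, 82, 82, 79, 81, 84, 80, 82, 84, 81, 86, 74, 85, 104, 113, 126, 135, 138, 145, 149, 172, 182, 182, 179, 161, 153, 151, 146, 139, 131, 83, 89, 89, 88, 91, 84, 83, 81, 84, 82, 82, 81, 80, 81, 81, 81, 81, 81, 82, 81, 80, 81, 81, 80, 77, 81, 82, 78, 79, 81, 80, 82, 81, 82, 71, 53]
```

The jars' circles agree with home positions. Rail at u≈404.5, so lean 1.80 rad, rail at mixer x 0.101, z 0.2515. Go grip it.

```bash
python3 - <<'E'
from h import *
goto(W(X,(.1008,0,.30)),X[2])
E
```

```text
t 33.62 p [ 0.4833 -0.3308  0.3375] shift [0.0718 0.1003 0.0375] turn 0.004 q7 0.01
```

```bash
python3 jog.py '[[0.45,0.02,0.03,0,0],[0.45,0.045,0.06,0,0],[0.45,0.07,0.09,0,0],[0.45,0.072,0.1,0.01,0],[0.45,0.072,0.1,0.037,0],[0.45,0.072,0.1,0.037,0],[0.45,0.072,0.1,0.037,0],[0.45,0.072,0.1,0.037,0]]';python3 - <<'E'
from h import *
goto(W(X,(.1008,0,.236)),X[2]);s,p,Rt=st()
f=grab("wrist");g=cv2.cvtColor(f["img"],cv2.COLOR_RGB2GRAY)
for y in(.03,.06):
    u,v=proj(f,W(X,(.1008,y,.2515)))[0];print(u.round(1),v.round(1),g[int(v),int(u)-30:int(u)+30].tolist())
E
```

```text
time_s: 34.28
tool_pos: [0.6035, -0.3101, 0.3017]
eef_rot: [0.0, 0.844, 0.536, 0.0]
force: [0.1, 0.2, 0.5]
gripper_width: 0.455
grip_force: 0.0
t 34.28 p [ 0.6035 -0.3101  0.3017] shift [0.0022 0.0001 0.0657] turn 0.001 q7 -0.15
257.1 166.6 [142, 142, 145, 153, 100, 36, 19, 14, 33, 27, 28, 35, 23, 111, 123, 118, 116, 119, 115, 112, 116, 98, 124, 141, 169, 180, 184, 189, 199, 218, 224, 208, 197, 122, 163, 179, 170, 160, 142, 119, 89, 60, 53, 56, 56, 58, 58, 56, 57, 56, 57, 56, 55, 58, 55, 55, 59, 58, 57, 59]
257.1 115.5 [225, 225, 234, 206, 100, 51, 59, 65, 68, 62, 65, 49, 103, 188, 196, 192, 187, 186, 185, 183, 188, 128, 130, 148, 165, 175, 172, 185, 194, 213, 221, 219, 216, 201, 188, 176, 171, 163, 153, 141, 124, 105, 69, 56, 56, 59, 57, 56, 57, 57, 59, 56, 50, 92, 93, 91, 93, 92, 92, 92]
```

```bash
python3 jog.py '[[0.45,0.002,0,0.03,0],[0.45,0.002,0,0.064,0],[0.45,0.002,0,0.064,0],[0.45,0.002,0,0.064,0],[0,0.002,0,0.064,0],[0,0.002,0,0.064,0],[0,0.002,0,0.064,0],[0,0.002,0,0.064,0],[0,0.002,0,0.064,0]]' 40
python3 jog.py '[[0,0,-0.024,-0.003,0],[0,0,-0.048,-0.002,0],[0,0,-0.072,0.003,0],[0,0,-0.094,0.0125,0],[0,0,-0.115,0.026,0],[0,0,-0.132,0.0425,0],[0,0,-0.1465,0.062,0],[0,0,-0.157,0.084,0],[0,0,-0.1635,0.1075,0],[0,0,-0.166,0.1315,0]]';python3 jog.py '[[0,0,0,0,0],[0,0,0,0,0],[0,0,0,0,0]]';python3 - <<'E'
from h import *
goto(W(X,(-.065,0,.1013)),X[2])
E
```

```text
time_s: 35.08
tool_pos: [0.6053, -0.3093, 0.2399]
eef_rot: [0.002, 0.845, 0.535, 0.001]
force: [-1.6, -0.3, 6.5]
gripper_width: 0.124
grip_force: 39.2
time_s: 35.92
tool_pos: [0.4542, -0.2367, 0.1064]
eef_rot: [0.001, 0.845, 0.535, 0.001]
force: [-2.0, 3.8, 4.4]
gripper_width: 0.116
grip_force: 48.5
time_s: 36.17
tool_pos: [0.4541, -0.2366, 0.1054]
eef_rot: [-0.001, 0.844, 0.536, 0.0]
force: [1.6, 3.7, -6.6]
gripper_width: 0.12
grip_force: 47.3
t 36.17 p [ 0.4541 -0.2366  0.1054] shift [-0.0005  0.0008  0.0041] turn 0.001 q7 -0.19
```

Rail is back at its shut height (0.1054 against 0.1056 at the start). Press lightly, release and go to the pin.

```bash
python3 jog.py '[[0,0,0,0.003,0],[0,0,0,0.003,0],[0.4,0,0,0,0],[0.4,0,0,0,0],[0.4,0,0,0,0],[0.4,0,0,-0.03,0],[0.4,0,0,-0.07,0],[0.4,0,0,-0.12,0],[0.4,0,0,-0.12,0],[0.4,0,0,-0.12,0]]';python3 - <<'E'
from h import *
goto(W(X,(-.088,-.14,.2)),X[2])
E
```

```text
time_s: 37.0
tool_pos: [0.4568, -0.2399, 0.2301]
eef_rot: [0.005, 0.845, 0.535, 0.002]
force: [0.1, -0.2, 0.1]
gripper_width: 0.399
grip_force: 0.0
t 37.0 p [ 0.4568 -0.2399  0.2301] shift [-0.1387 -0.0262  0.03  ] turn -0.001 q7 -0.12
```

```bash
python3 jog.py '[[0.6,-0.035,-0.007,0,0],[0.6,-0.07,-0.014,0,0],[0.6,-0.105,-0.02,0,0],[0.6,-0.138,-0.026,0,0],[0.6,-0.138,-0.026,0.03,0],[0.6,-0.138,-0.026,0.03,0],[0.6,-0.138,-0.026,0.03,0],[0.6,-0.138,-0.026,0.03,0]]';python3 - <<'E'
from h import *
goto(W(X,(-.088,-.14,.144)),X[2]);s,p,Rt=st()
f=grab("wrist");g=cv2.cvtColor(f["img"],cv2.COLOR_RGB2GRAY)
u,v=proj(f,W(X,(-.088,-.14,.168)))[0];print(u,v)
for dv in(-12,-6,0,6,12,18): print(dv,g[int(v)+dv,int(u)-30:int(u)+30:2].tolist())
E
```

```text
time_s: 37.67
tool_pos: [0.3723, -0.351, 0.1955]
eef_rot: [-0.0, 0.844, 0.536, 0.0]
force: [0.6, 0.7, 0.7]
gripper_width: 0.599
grip_force: 0.0
t 37.67 p [ 0.3723 -0.351   0.1955] shift [-0.0022  0.0029  0.0515] turn 0.002 q7 0.16
262.03174284540495 234.3354952902288
-12 [183, 179, 180, 178, 145, 81, 66, 46, 24, 28, 24, 33, 30, 25, 30, 28, 30, 14, 25, 14, 39, 72, 85, 84, 85, 83, 84, 86, 83, 83]
-6 [179, 184, 182, 183, 177, 176, 99, 32, 29, 35, 39, 38, 37, 32, 31, 32, 34, 35, 26, 22, 6, 87, 83, 85, 83, 84, 85, 83, 83, 85]
0 [182, 179, 181, 180, 181, 180, 174, 78, 21, 34, 31, 23, 34, 30, 34, 27, 30, 23, 29, 30, 15, 84, 84, 83, 82, 82, 84, 85, 83, 83]
6 [180, 179, 180, 181, 183, 183, 181, 187, 44, 21, 24, 26, 29, 24, 25, 31, 31, 35, 26, 19, 85, 87, 85, 84, 83, 83, 86, 84, 83, 85]
12 [179, 179, 182, 181, 182, 182, 182, 180, 181, 175, 180, 70, 45, 24, 22, 34, 54, 64, 85, 82, 83, 85, 84, 85, 83, 82, 82, 83, 82, 84]
18 [139, 164, 178, 180, 176, 181, 181, 180, 179, 183, 179, 171, 91, 82, 84, 85, 83, 85, 84, 84, 83, 84, 82, 83, 84, 83, 83, 83, 83, 84]
```

```bash
python3 jog.py '[[0.6,-0.002,0.003,0.03,0],[0.6,-0.002,0.003,0.051,0],[0.6,-0.002,0.003,0.051,0],[0.6,-0.002,0.003,0.051,0],[0,-0.002,0.003,0.051,0],[0,-0.002,0.003,0.051,0],[0,-0.002,0.003,0.051,0],[0,-0.002,0.003,0.051,0],[0,-0.002,0.003,0.051,0]]' 30
python3 jog.py '[[0,0.0003,-0.0054,0,0.12],[0,0.0013,-0.0107,0,0.24],[0,0.003,-0.016,0,0.36],[0,0.005,-0.021,0,0.48],[0,0.008,-0.0255,0,0.6],[0,0.011,-0.03,0,0.72],[0,0.0135,-0.0325,0,0.8]]'
python3 jog.py '[[0,0.0003,-0.0054,0,0.12],[0,0.0013,-0.0107,0,0.24],[0,0.003,-0.016,0,0.36],[0,0.005,-0.021,0,0.48],[0,0.008,-0.0255,0,0.6],[0,0.011,-0.03,0,0.72],[0,0.0135,-0.0325,0,0.8],[0,0.0135,-0.0325,0,0.8]]'
python3 - <<'E'
from h import *
goto(W(X,(-.133,-.095,.144)));s,p,Rt=st();print(s["force"],s["torque"],s["gripper_width"])
E
```

```text
time_s: 38.47
tool_pos: [0.3721, -0.3543, 0.1458]
eef_rot: [-0.001, 0.845, 0.535, -0.001]
force: [-4.8, 4.2, 8.1]
gripper_width: 0.176
grip_force: 29.1
time_s: 39.05
tool_pos: [0.3493, -0.3289, 0.1459]
eef_rot: [0.001, 0.987, 0.162, -0.0]
force: [-3.0, 1.2, 4.5]
gripper_width: 0.178
grip_force: 29.4
time_s: 39.72
tool_pos: [0.3514, -0.2947, 0.1458]
eef_rot: [0.001, 0.972, -0.234, -0.0]
force: [-4.4, -2.2, 6.5]
gripper_width: 0.177
grip_force: 29.7
t 39.72 p [ 0.3514 -0.2947  0.1458] shift [ 0.0009 -0.0009  0.0018] 
[-4.37838556 -2.19998095  6.47140021] [-0.18463392  0.95096845 -0.046888  ] 0.1772919027721204
```

```bash
python3 jog.py '[[0,0,-0.003,0,0],[0,0,-0.006,0,0],[0,0,-0.008,0,0],[0,0,-0.008,0,0]]';python3 - <<'E'
from h import *
goto(W(X,(-.133,-.095,.144)));s,p,Rt=st();print(s["force"],s["torque"],s["gripper_width"], "along -tool y:",-Rt[:,1]@s["force"])
E
```

```text
time_s: 40.05
tool_pos: [0.3516, -0.2944, 0.1459]
eef_rot: [0.006, 0.972, -0.235, -0.0]
force: [-10.5, -14.9, 2.6]
gripper_width: 0.172
grip_force: 30.0
t 40.05 p [ 0.3516 -0.2944  0.1459] shift [ 0.0009 -0.0005  0.0019] 
[-10.47301802 -14.85265148   2.59098777] [-3.10623026  2.18857003 -0.02678938] 0.17181041995545054 along -tool y: -18.02508131578736
```

The lever is against its stop: 18 N with no motion. Unload, release, withdraw and check.

```bash
python3 jog.py '[[0,0,0.006,0,0],[0,0,0.0065,0,0],[0.5,0,0.0065,0,0],[0.5,0,0.0065,0,0],[0.5,0,0.0065,0,0],[0.5,0,0.0065,-0.03,0],[0.5,0,0.0065,-0.07,0],[0.5,0,0.0065,-0.11,0],[0.5,0,0.0065,-0.15,0],[0.5,0,0.0065,-0.18,0]]'; python3 jog.py '[[0.5,-0.04,0.02,0,0],[0.5,-0.08,0.04,0,0],[0.5,-0.1,0.06,0,0],[0.5,-0.1,0.08,0,0],[0.5,-0.1,0.08,0,0],[0.5,-0.1,0.08,0,0]]'; python3 - <<'E'
from h import *
s,p,Rt=st();print(p,s["force"],s["joint_vel"].round(3))
a=grab("top","pics/t9.png");b=grab("scene","pics/s9.png");w=grab("wrist","pics/w20.png")
A=cv2.resize(a["img"][130:250,150:390],(480,240));B=cv2.resize(b["img"][95:335,155:365],(315,360));C=cv2.resize(w["img"],(480,360))
cv=np.zeros((600,800,3),np.uint8);cv[:240,:480]=A;cv[:360,482:797]=B;cv[240:600,:480]=C
cv2.imwrite("pics/fin.png",cv[:,:,::-1])
E
```

```text
time_s: 40.88
tool_pos: [0.3539, -0.2921, 0.3279]
eef_rot: [0.001, 0.973, -0.232, 0.002]
force: [0.2, -0.9, -0.2]
gripper_width: 0.5
grip_force: 0.0
time_s: 41.38
tool_pos: [0.2274, -0.3183, 0.3244]
eef_rot: [-0.0, 0.972, -0.234, 0.001]
force: [1.1, 0.5, 0.1]
gripper_width: 0.497
grip_force: 0.0
[ 0.22744888 -0.31830893  0.32441403] [1.11979607 0.53819761 0.14284557] [-0.018  0.011 -0.041 -0.002 -0.012  0.004 -0.005]
```

View pics/fin.png

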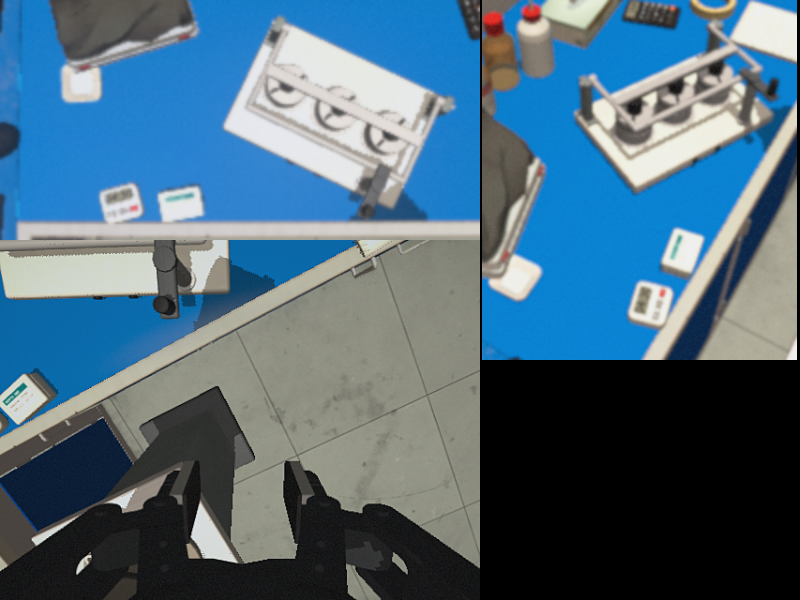

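The final picture shows all three jars on their drives under the flat frame, at (287,88), (338,108) and (386,130) in the top crop. The lever is closed with its handle at (368,208), and the timer, carton and boat are where they were. Handing in.

```bash
python3 -c "
from bench import manip
print(manip.close_job())"
```

```text
the job is handed in; nothing more can be done
None
```

I handed the job in at about 41 s: all three jars are down on their drives, the frame is folded flat over them, the clamp lever is closed against its stop, and the timer, carton and boat are where they were.

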